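# Sweep the board, turn it over in the rework frame and lock it

### The arm

A 7-joint arm with a two-finger parallel gripper is mounted at the origin on a cart in front of the work surface, level with it; the furniture and walls round the work are solid. World frame = base frame: x ahead of the robot, y to its left, z up, the work surface at z = 0. Lengths are in m, angles in rad, forces in N, time in s.
With the tool pointing down it reaches from about 0.4 to 0.85 m from the base axis. Payload 10.4 kg.
Tool frame: the origin (TCP) lies at the centre of the arm's flange, where the gripper is bolted on; the fingertips stand 173 mm ahead of it and the grasp point (between the pads) lies 155 mm ahead of it; z points along the fingers, y is the line along which they close (so a half turn about z gives the same grasp; the last joint's range is limited). The gripper opens to 85 mm and grips with 20 to 120 N. Pads are 22 mm wide; open, the fingers measure 114 mm over their backs; the gripper's body (76 mm by 85 mm) begins 54 mm behind the grasp point. The pads swing forward as they close: fully open they stand 13 mm farther back than shut.
Start: joints at [-1.271, 0.332, -0.065, 1.46, 0.022, 1.35, -0.088], TCP at [0.198, 0.593, 0.405] pointing down, gripper open.
Joint ranges: [-2.6, 2.6], [-0.5, 2.12], [-1.47, 1.34], [0.16, 2.42], [-1.27, 4.41], [0.06, 2.06], [-2.6, 2.6]. Speed limits (rad/s): [2.22, 2.22, 2.79, 2.79, 3.14, 3.14, 3.14].

### API

Orientations are given as a unit quaternion [x, y, z, w].
In Python, from workcell import manip, viewer, finder gives the robot as it stands.
- The arm moves only by the tool arm_command, never from a script. Its argument "plan" is a list of rows, each an object with "dp": the shift along the tool's x, y, z in mm, a list of three; "spin": the turn about the tool's z in rad. A call has 1 to 5 rows; each row shifts and turns the commanded pose from where the row before left it, along the tool's axes as they then stand; what a row does not reach is not made up. A row lasts 1/10 s, in which the tool goes at most 50 mm and 8.59 degrees, less where a joint would pass 70% of its speed; a pose out of reach is approached as far as the arm can. A call is refused whole if a number of a shift passes 50 or a number of a turn 0.15, either way. A call with a gripper value outside its range is refused whole. "grip" is the closure, from -1 (fully open) to 1 (shut), set as the call begins (left out, the last holds). The fingers move at their own pace and stop on an object; "newtons" is the grip in N (left out, the last holds). Time passes only in rows, so rows that do not move let the fingers close. It gives the time, the measured TCP pose, the force, the opening and the grip force at its end, in the units of the state.
- manip.get_obs(): the state, without advancing time (a new reading comes with each control period).
- viewer.camera(name): name is "scene" or "top" or "wrist"; returns the picture (420x560x3 uint8, blue, green, red); there is no depth.
- viewer.camera_params(name): a dict with "vertical_fov" (degrees; the focal length in pixels is half the picture's height over the tangent of half this angle, whatever the lens; pixels are square), "cx", "cy" (the principal point, pixels), "R" (3x3) and "t" (3): a world point X has camera coordinates R X + t; the wrist camera has in their place "T_tool_cam" (4x4, takes a point from camera to tool coordinates, whose origin is the TCP and whose axes are the flange's). Camera axes: x right, y down, z forward; pixel columns grow to the right and rows downward; lengths in m; the calibration is good to about 2 mm. A picture is of the moment at which its call begins: read the wrist's pose just before it. camera_params takes no time and is no camera call.
- manip.hand_in(): hands the job in; it is judged then, once.
Trained networks look in the newest picture that a camera, given by its name, has taken for a name from the list of things; names that differ only in an ending like _2 or _b are one class to them, and where a whole thing is asked for, a point or a joint stands for the part that bears it (a point fixed in the world has none). Each returns a list of dicts, best first, with "score" (0 to 1); they miss things now and then, are a little off and sometimes report something else, mostly with a low value. They report only what shows in the picture. A call takes as long as a camera call. They do not tell look-alikes from the thing itself.
- finder.find_in(camera, thing): "position" ([x, y, z] in m, in world coordinates, good to about 4 mm: the middle of the surface that is visible of it).
The state is a dict: "clock": time; "joint_pos": joint angles; "joint_velocities": joint speeds; "tau": joint torques, N m; "position": TCP position; "ee_rot": TCP orientation; "ft_force": force on the tool from outside, world axes, zero at the start; "torque": the same for the moment, N m; "grip_width": opening from 0.0 (shut) to 1.0 (fully open); "grasp_force": force on a finger pad.
Only numpy, scipy, OpenCV 4.12 (cv2) and the standard library are available. Lean on these libraries where they do the work, as an engineer would, in place of code of your own. Each camera call takes 0.05 s, during which the arm holds its last target. There are 200 camera calls.

### The job

Sweep all the loose orange resin chips off the circuit board with the scraper block into the wooden tray under its far edge, with the board kept flat and locked and your fingers off the chips on it; stand the scraper upright on its blue mat again. Only when every chip is in the tray, release the red lock knob of the rework frame, turn the board right over by its steel bar until it lies flat with the component side up, and lock the knob again. Then turn the white dial cover of the parts carousel until its opening is over the finned heat sink, take the heat sink out and stand it upright on the middle of the large black chip on the board, leaving the two cans in the carousel and not disturbing the things standing around.

Things in the scene. Friction and masses are not known exactly. Their poses are not given: they have to be found in the camera images.
- frame: aluminium rework frame fixed to the bench, base plate 76 x 300 x 8 mm; origin on the bench under the middle of the board, y along the board's long axis (the pivot axis, 105 mm up), x away from the robot to the tray, z up. Uprights 36 mm wide, 120 mm high stand at y = +97 and -97 mm, the lock at y = -141 mm
- board_centre (a point): centre of the green board's flat solder side, which is up at the start, 107.5 mm above the bench; its z is that face's normal. Board 110 (x) x 162 (y) x 5 mm, pivoted about y through its middle. Dark side arms at y = +85 and -85 mm (8 mm thick, 6.5 mm above the face) close the short ends; the long edges are open
- board_bar (a point): middle of the round steel handle bar, 12 mm thick, 150 mm long along y, 100 mm from the pivot axis (45 mm beyond the board's edge). Starts on the robot's side at pivot height, swings over the top to the tray side. It can be held from above, fingers either side of it, all the way, and turns between the fingers
- board (a joint): 0: flat, solder side up (start, a stop); grows as the bar rises; 1.57: board upright, bar on top; 3.14: flat, component side up, bar on the tray side (a stop). Friction (about 1.6 N at the bar) keeps it where it is left. The bar is at pivot + 100 mm x (-cos, 0, sin) in frame axes
- lock_wing (a point): point on the turning axis (vertical) of the lock knob's red wing, at a good height to grip, 149 mm above the bench, 141 mm from the board's middle along the frame's -y. The wing is 50 mm long (this point's x), 12 mm thick (its y) and 36 mm high, from 126 to 162 mm above the bench, over a black disc 42 mm across
- lock (a joint): grows clockwise seen from above. 0: released (wing nearly across the pivot axis); 1.4: fully locked (wing along it, a stop). Friction 0.05 N m; it stays where left. Above about 0.25 its dog holds the board, and it can be turned in only with the board within about 0.1 rad of flat, either side up
- tray: small open wooden tray, 105 (x) x 210 (y) x 45 mm, walls and floor 6 mm thick; origin under its middle. It is fixed under the board's far long edge, 93 mm beyond the pivot axis (along the frame's x), its inner near wall 8 mm under the board's edge
- mat: blue plastic mat 130 x 130 x 4 mm fixed to the bench, left or right of the frame; origin at the middle of its underside, axes along its sides
- scraper_mid (a point): middle (35 mm up of 70) of the scraper block: a grey block with black rubber sole, 40 (x) x 80 (y) x 26 mm high, carrying along the middle of its top an upright yellow grip 16 mm thick (x), 60 mm long (y) and 44 mm high. z axis up through the grip, 160 g. Starts upright on the mat
- chip0: loose orange resin chip, a flat strip 60 x 24 x 6 mm; its origin is the middle of its underside (3 mm below its centre), x axis along its length. Starts lying on the board with its length roughly across the board's long axis; between two and four of the four chips are there
- chip1: loose orange resin chip, a flat strip 60 x 24 x 6 mm; its origin is the middle of its underside (3 mm below its centre), x axis along its length. Starts lying on the board with its length roughly across the board's long axis; between two and four of the four chips are there
- chip2: loose orange resin chip, a flat strip 60 x 24 x 6 mm; its origin is the middle of its underside (3 mm below its centre), x axis along its length. Starts lying on the board with its length roughly across the board's long axis; between two and four of the four chips are there
- chip3: loose orange resin chip, a flat strip 60 x 24 x 6 mm; its origin is the middle of its underside (3 mm below its centre), x axis along its length. Starts lying on the board with its length roughly across the board's long axis; between two and four of the four chips are there
- chip_top (a point): centre of the outer face of the large black square chip (46 x 46 x 5 mm) on the board's component side, 6 mm off the pivot axis; underneath at the start. Once the board is turned over it faces up, 112.5 mm above the bench, 6 mm beyond the pivot towards the tray. Other parts beside it are at most 12 mm high
- carousel: round grey parts carousel fixed to the bench left or right of the frame (on the other side from the mat), 194 mm across, floor 6 mm thick, wall top 58 mm up; origin under its middle. Dividers (low, top 22 mm up) make four compartments centred on its +x (empty), +y, -x and -y axes; a part stands 58 mm from the middle in each of the other three
- cover (a joint): angle of the white dial cover of the carousel (59 to 63 mm above the bench), counter-clockwise from above. Its one opening, 110 degrees wide with orange edges, is over the carousel's +x (empty) compartment at 0, over +y at 1.57, -y at -1.57, -x at 3.14 or -3.14; stops at 3.4 and -3.4. Starts near 0. Friction about 1.1 N at the post; stays where left
- cover_post (a point): point on the orange upright round post (16 mm thick) by which the cover is turned, 86 mm above the bench and 75 mm from the middle, opposite the opening. The post rises from 63 to 100 mm above the bench; it can be held from above and turns between the fingers
- sink_mid (a point): centre of the heat sink: silver upright cylinder with radial fins, 40 mm across, 50 mm high, 90 g. Starts in one of the three compartments (any), its top 3 mm below the cover
- can_blue_mid (a point): centre of a blue can, 40 mm across, 50 mm high, in another compartment; stays there
- can_black_mid (a point): centre of a black can, 40 mm across, 50 mm high, in another compartment; stays there
- jar_red: white jar with red cap, 50 mm wide, 72 mm high, bystander; origin under its middle
- film_roll: roll of film standing on end, 56 mm wide, 50 mm high, bystander; origin under its middle
- dropper: small brown bottle with black cap, 53 mm wide, 98 mm high, bystander; origin under its middle
There are look-alikes about, which are no part of the job. What is meant by the mat is not green, pink or yellow, and is the larger of those in its own colour.

How it is judged:
By the outcome, as a careful person would: the job done as asked, in the order asked, and still so for the second after the job is handed in, with the robot touching nothing.
Of chip0, chip1, chip2, chip3 only 2 to 4 are there at a start; the rules pass over those that are not, and their reading is None.
At some moment in a run one of scraper may be knocked a few centimetres aside while the robot is not near it.
Once in a run the grip may slacken for a moment while it holds something.
It also fails if it takes over 208 s, if anything falls off the work surface, if the arm or the gripper's body presses on something with over 40 N, if the wrist force passes 120 N, or if a joint passes its speed limit or range.

## Working session

There is one attempt and no reset: what is moved stays moved. The work goes in short steps, Python scripts to look and compute and a tool call to move; the robot and the scene stay as the last step left them, time stands still between calls to the robot, and variables do not carry over. Pictures are saved under pics/ and viewed, at most 14 in all, crops included, and the job is handed in when it is done.

Besides the shell and the picture viewer there is one more tool, called after ">>>" as name(argument=value, ...) on one line, values as JSON. arm_command: Moves the arm, as the interface text tells. Its arguments: {"type":"object","properties":{"plan":{"type":"array","items":{"type":"object","properties":{"dp":{"type":"array","items":{"type":"number"}},"spin":{"type":"number"}}}},"grip":{"type":"number"},"newtons":{"type":"number"}},"required":["plan"]}

```bash
mkdir -p pics; ls; cat > h.py <<'E'
import numpy as np, cv2
from workcell import manip, viewer, finder
from scipy.spatial.transform import Rotation as Rn
def obs():
    o=manip.get_obs(); print('t',round(o['clock'],2),'p',np.round(o['position'],4),'q',np.round(o['ee_rot'],3),'g',round(o['grip_width'],3),'F',np.round(o['ft_force'],1),'gf',round(o['grasp_force'],1)); return o
def cam(name):
    p=viewer.camera_params(name); f=210/np.tan(np.radians(p['vertical_fov'])/2)
    if 'R' in p: R,t=np.array(p['R']),np.array(p['t'])
    else:
        o=manip.get_obs(); T=np.eye(4);T[:3,:3]=Rn.from_quat(o['ee_rot']).as_matrix();T[:3,3]=o['position']
        W=np.linalg.inv(T@np.array(p['T_tool_cam'])); R,t=W[:3,:3],W[:3,3]
    return f,p['cx'],p['cy'],R,t
def proj(c,X):
    f,cx,cy,R,t=c; q=np.atleast_2d(X)@R.T+t; return np.c_[f*q[:,0]/q[:,2]+cx,f*q[:,1]/q[:,2]+cy]
def back(c,uv,z):
    f,cx,cy,R,t=c; d=np.array([(uv[0]-cx)/f,(uv[1]-cy)/f,1])@R; o=-R.T@t; return o+d*(z-o[2])/d[2]
def shot(n,fn=None):
    c=cam(n); im=viewer.camera(n)
    if fn: cv2.imwrite('pics/'+fn,im)
    return c,im
E
python3 - <<'E'
from h import *
obs()
for n in['scene','top']:
    c,im=shot(n,n+'0.png'); print(n,c[0],c[1:3],-c[3].T@c[4])
    for th in ['frame','board_bar','lock_wing','tray','mat','scraper_mid','chip0','carousel','cover_post','sink_mid','can_blue_mid','can_black_mid','jar_red','film_roll','dropper']:
        for r in finder.find_in(n,th)[:5]:
            if r['score']>.3: print(th,round(r['score'],2),np.round(r['position'],3),np.round(proj(c,r['position'])[0]))
print(viewer.camera_params('wrist')['T_tool_cam'])
E
```

```text
pics
t 0.0 p [0.1982 0.5926 0.4039] q [ 0.161  0.987 -0.001 -0.   ] g 0.999 F [ 0.5 -0.4  0.6] gf 0.0
scene 393.9183907351362 (281.6009657315988, 217.38749695278918) [ 0.11635862 -0.8494518   1.11424258]
frame 0.65 [0.541 0.017 0.114] [256. 192.]
frame 0.64 [ 0.509 -0.363  0.03 ] [310. 289.]
frame 0.58 [ 0.559 -0.05   0.108] [271. 203.]
frame 0.58 [0.481 0.338 0.064] [204. 158.]
lock_wing 0.74 [ 0.572 -0.128  0.146] [286. 209.]
tray 0.6 [0.7   0.002 0.01 ] [296. 197.]
tray 0.41 [0.542 0.018 0.108] [257. 193.]
mat 0.92 [ 0.581 -0.54   0.004] [363. 326.]
mat 0.78 [ 0.539 -0.343  0.005] [313. 284.]
mat 0.77 [ 0.439 -0.692  0.008] [358. 399.]
mat 0.74 [0.542 0.016 0.105] [257. 194.]
mat 0.72 [ 0.387 -0.048  0.004] [229. 243.]
scraper_mid 0.66 [ 0.502 -0.361  0.032] [307. 289.]
chip0 0.57 [ 0.682 -0.339  0.05 ] [349. 255.]
chip0 0.5 [0.59  0.077 0.114] [260. 177.]
chip0 0.43 [0.58  0.04  0.113] [263. 184.]
carousel 0.76 [0.488 0.313 0.061] [209. 162.]
cover_post 0.85 [0.477 0.337 0.064] [204. 159.]
sink_mid 0.66 [ 0.682 -0.339  0.049] [349. 256.]
can_black_mid 0.69 [0.477 0.338 0.062] [20
[... 1036 characters left out ...]
208.]
carousel 0.93 [0.496 0.338 0.064] [148. 233.]
cover_post 0.73 [0.476 0.344 0.061] [146. 239.]
cover_post 0.41 [ 0.542 -0.329  0.   ] [330. 220.]
sink_mid 0.6 [0.593 0.077 0.113] [218. 204.]
sink_mid 0.37 [0.474 0.342 0.066] [146. 239.]
jar_red 0.51 [0.684 0.293 0.068] [160. 182.]
film_roll 0.63 [0.475 0.342 0.064] [146. 239.]
film_roll 0.55 [ 0.69  -0.33   0.043] [331. 179.]
dropper 0.59 [ 0.739 -0.216  0.066] [300. 165.]
[[ 9.48672799e-04 -9.48172491e-01 -3.17754665e-01  8.21494856e-02]
 [ 9.99999453e-01  1.03919513e-03 -1.15384458e-04 -4.22054279e-04]
 [ 4.39613468e-04 -3.17754382e-01  9.48172959e-01  3.08839063e-02]
 [ 0.00000000e+00  0.00000000e+00  0.00000000e+00  1.00000000e+00]]
```

```bash
python3 - <<'E'
import cv2
a=cv2.imread('pics/top0.png')[130:300,100:450]; b=cv2.imread('pics/scene0.png')[110:420,130:430]
cv2.imwrite('pics/a1.png',cv2.resize(a,None,fx=2.28,fy=2.28,interpolation=cv2.INTER_CUBIC))
cv2.imwrite('pics/b1.png',cv2.resize(b[:230],None,fx=2.6,fy=2.6,interpolation=cv2.INTER_CUBIC))
E
```

```text
(no output)
```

View pics/a1.png

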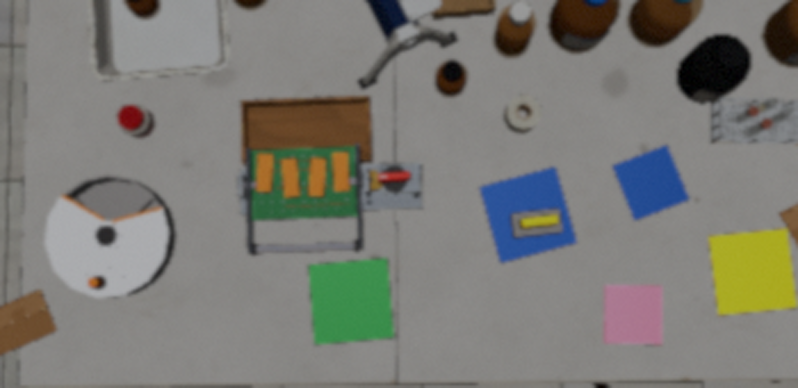

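View pics/b1.png

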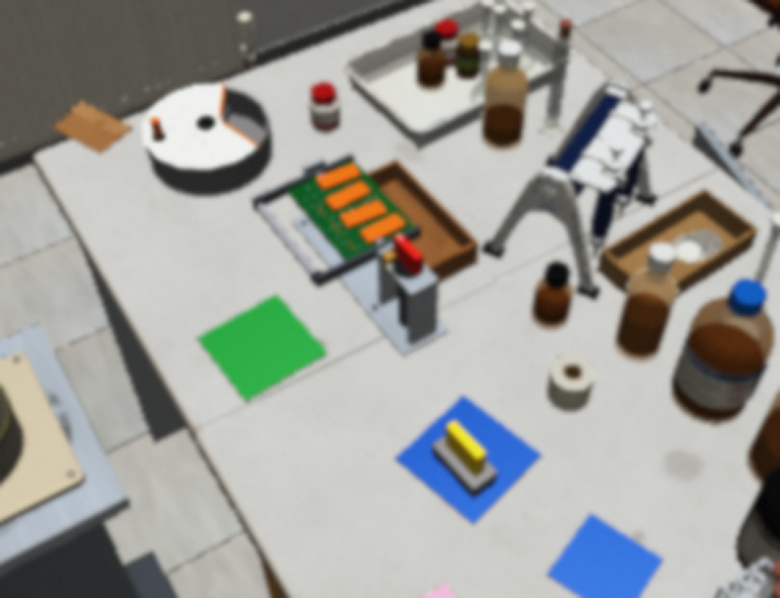

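The top crop (a1) shows four orange chips on the board, at (264,172), (290,177), (317,176) and (341,172). The red wing is at (397,178) and the carousel with its orange post at (97,282).

Candidates:
- **Mats:** large blue at (528,215), chosen. Rejected: small blue at (650,182), green at (350,300), pink at (633,314), yellow at (757,272).
- **Scraper:** only the yellow-grip block at (538,222).
- **Tray:** the wooden one at the frame, (306,127). The other wooden tray, at (675,245) in b1, is a look-alike.

```bash
cat >> h.py <<'E'
def blobs(im,lo,hi,n=6,amin=10):
    m=cv2.inRange(cv2.cvtColor(im,cv2.COLOR_BGR2HSV),lo,hi); k,l,s,c=cv2.connectedComponentsWithStats(m)
    return [(c[i],s[i][4],cv2.boxPoints(cv2.minAreaRect(np.argwhere(l==i)[:,::-1].astype(np.float32)))) for i in sorted(range(1,k),key=lambda i:-s[i][4])[:n] if s[i][4]>=amin]
def long_axis(c,box,z):
    P=np.array([back(c,b,z)[:2] for b in box]); a=P[1]-P[0];b=P[2]-P[1]
    if np.linalg.norm(b)>np.linalg.norm(a): a,b=b,a
    if a[1]<0:a=-a
    return np.round(P.mean(0),4),round(np.arctan2(-a[0],a[1]),3),np.round([np.linalg.norm(a),np.linalg.norm(b)],3)
def go(gx,gy,gz,th=None):
    "rows needed: TCP move in tool axes mm to put grasp point at g with tool-x heading th"
    o=manip.get_obs(); R=Rn.from_quat(o['ee_rot']).as_matrix(); h=np.arctan2(R[1,0],R[0,0])
    th=h if th is None else th; s=(h-th+np.pi)%(2*np.pi)-np.pi
    d=(np.array([gx,gy,gz+.155])-o['position'])*1000
    X=np.array([np.cos(th),np.sin(th),0]);Y=np.array([np.sin(th),-np.cos(th),0])
    print('heading',round(h,3),'spin',round(s,3),'then dp',np.round([d@X,d@Y,-d[2]],1),'| dp before spin',np.round(R.T@d,1))
E
python3 - <<'E'
from h import *
c=cam('top'); im=cv2.imread('pics/top0.png')
for n,lo,hi,z in [('grip',(22,150,120),(34,255,255),.074),('mat',(100,120,60),(125,255,255),.004),('orange',(6,150,150),(18,255,255),.1135),('red',(0,150,100),(4,255,255),.162),('green',(45,60,30),(85,255,255),.1075)]:
    for ce,a,b in blobs(im,lo,hi): print(n,np.round(ce),a,*long_axis(c,b,z))
# carousel white cover, bar
m=blobs(im,(0,0,150),(180,40,255),4)
for ce,a,b in m: print('white',np.round(ce),a,np.round(b).tolist())
E
```

```text
grip [430. 249.] 1150 [ 0.4296 -0.6743] 0.089 [0.124 0.12 ]
grip [336. 227.] 58 [ 0.5122 -0.3437] 0.1 [0.055 0.013]
mat [330. 223.] 897 [ 0.5278 -0.3326] -1.327 [0.127 0.127]
mat [385. 210.] 627 [ 0.5785 -0.535 ] -1.226 [0.094 0.094]
mat [468. 131.] 135 [ 0.8748 -0.8597] 1.519 [0.047 0.045]
mat [361. 126.] 110 [ 0.9004 -0.4553] -0.819 [0.043 0.041]
orange [215. 205.] 83 [0.5892 0.0857] -1.569 [0.053 0.018]
orange [249. 205.] 81 [ 0.5914 -0.0345] 1.565 [0.053 0.018]
orange [227. 207.] 80 [0.5817 0.0468] 1.57 [0.053 0.018]
orange [239. 207.] 80 [0.5812 0.0044] 1.568 [0.053 0.018]
red [274. 207.] 32 [ 0.5781 -0.1215] -0.012 [0.027 0.01 ]
green [254. 262.] 1235 [ 0.3907 -0.047 ] 0.076 [0.123 0.123]
green [234. 213.] 758 [0.5737 0.0258] 0.032 [0.165 0.108]
green [523. 165.] 226 [ 0.722  -1.0064] 0.368 [0.076 0.044]
green [211. 201.] 29 [0.6028 0.1057] 1.484 [0.043 0.01 ]
white [145. 239.] 1537 [[116.0, 257.0], [122.0, 215.0], [174.0, 223.0], [168.0, 264.0]]
white [174. 141.] 1239 [[148.0, 109.0], [192.0, 106.0], [195.0, 157.0], [151.0, 160.0]]
white [538. 195.] 735 [[518.0, 187.0], [553.0, 180.0], [557.0, 203.0], [522.0, 210.0]]
white [275. 113.] 522 [[258.0, 96.0], [271.0, 89.0], [293.0, 130.0], [280.0, 137.0]]
```

>>> arm_command(plan=[{"dp": [0, 0, 0], "spin": 0.15}, {"dp": [0, 0, 0], "spin": 0.15}, {"dp": [0, 0, 0], "spin": 0.15}, {"dp": [0, 0, 0], "spin": 0.15}, {"dp": [0, 0, 0], "spin": 0.15}])

```text
clock: 2.1
position: [0.1982, 0.5927, 0.4048]
ee_rot: [0.514, 0.858, 0.0, -0.0]
ft_force: [0.3, -0.1, 0.6]
grip_width: 1.003
grasp_force: 0.0
```

>>> arm_command(plan=[{"dp": [0, 0, 0], "spin": 0.15}, {"dp": [0, 0, 0], "spin": 0.15}, {"dp": [0, 0, 0], "spin": 0.15}, {"dp": [0, 0, 0], "spin": 0.05}])

```text
clock: 2.5
position: [0.1982, 0.5928, 0.4047]
ee_rot: [0.71, 0.704, 0.0, -0.0]
ft_force: [0.4, 0.3, -0.8]
grip_width: 0.994
grasp_force: 0.0
```

```bash
python3 -c "
from h import *
obs(); go(.5,-.34,.25,1.57); print(np.round(manip.get_obs()['joint_pos'],2))"
```

```text
t 2.5 p [0.1982 0.5928 0.4047] q [ 0.71   0.704  0.    -0.   ] g 0.994 F [ 0.4  0.3 -0.8] gf 0.0
heading 1.563 spin -0.007 then dp [-9.325e+02  3.026e+02 -3.000e-01] | dp before spin [-9.304e+02  3.089e+02 -3.000e-01]
[-1.4   0.33  0.1   1.47 -0.03  1.35 -1.3 ]
```

>>> arm_command(plan=[{"dp": [-40, 25, 0]}, {"dp": [-40, 25, 0]}, {"dp": [-40, 25, 0]}, {"dp": [-40, 25, 0]}, {"dp": [-40, 25, 0]}])

```text
invalid input at $.plan[0]: expected keys dp, spin
```

>>> arm_command(plan=[{"dp": [-40, 25, 0]}, {"dp": [-40, 25, 0]}, {"dp": [-40, 25, 0]}, {"dp": [-40, 25, 0]}, {"dp": [-40, 25, 0]}])

```text
invalid input at $.plan[0]: expected keys dp, spin
```

>>> arm_command(plan=[{"dp": [-40, 25, 0]}, {"dp": [-40, 25, 0]}, {"dp": [-40, 25, 0]}, {"dp": [-40, 25, 0]}, {"dp": [0, 0, 0]}])

```text
invalid input at $.plan[0]: expected keys dp, spin
```

```bash
python3 - <<'E'
from h import *
obs(); c,im=shot('wrist','w1.png'); print(np.round(-c[3].T@c[4],3), c[0])
go(.512,-.344,.15,1.67)
for th in ['board_bar','lock_wing','chip0','tray','frame']:
    for r in finder.find_in('wrist',th)[:5]:
        if r['score']>.3: print(th,round(r['score'],2),np.round(r['position'],3),np.round(proj(c,r['position'])[0]))
E
```

```text
t 2.5 p [0.1982 0.5928 0.4047] q [ 0.71   0.704  0.    -0.   ] g 0.994 F [ 0.4  0.3 -0.8] gf 0.0
[0.199 0.674 0.374] 345.7344584720181
heading 1.563 spin -0.107 then dp [-963.3  219.6   99.7] | dp before spin [-934.3  321.1   99.7]
```

View pics/w1.png

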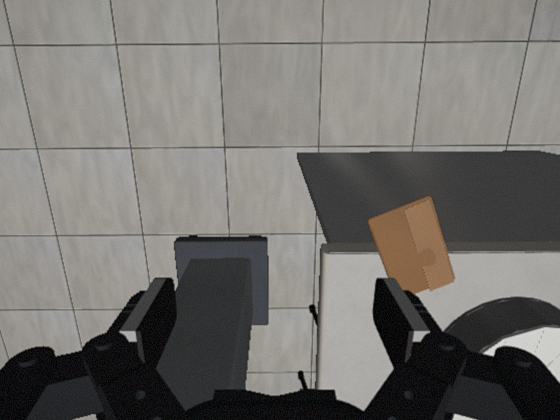

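The wrist picture shows only the start place (floor, carousel edge at the right): the move was refused because each row needs a spin key. I'll send it again.

>>> arm_command(plan=[{"dp": [-40, 25, 0], "spin": 0}, {"dp": [-40, 25, 0], "spin": 0}, {"dp": [-40, 25, 0], "spin": 0}, {"dp": [-40, 25, 0], "spin": 0}, {"dp": [-40, 25, 0], "spin": 0}])

```text
clock: 3.3
position: [0.3236, 0.3906, 0.4049]
ee_rot: [0.707, 0.707, 0.0, -0.0]
ft_force: [0.8, 0.0, -0.1]
grip_width: 1.0
grasp_force: 0.0
```

>>> arm_command(plan=[{"dp": [-40, 25, 0], "spin": 0}, {"dp": [-40, 25, 0], "spin": 0}, {"dp": [-40, 25, 0], "spin": 0}, {"dp": [-40, 25, 0], "spin": 0}, {"dp": [-40, 25, 0], "spin": 0}])

```text
clock: 3.8
position: [0.4481, 0.1903, 0.4051]
ee_rot: [0.707, 0.707, 0.001, -0.0]
ft_force: [0.8, 0.8, 0.2]
grip_width: 1.001
grasp_force: 0.0
```

>>> arm_command(plan=[{"dp": [-40, 25, 0], "spin": 0}, {"dp": [-40, 25, 0], "spin": 0}, {"dp": [-40, 25, 0], "spin": 0}, {"dp": [-40, 25, 0], "spin": 0}, {"dp": [0, 0, 0], "spin": 0}])

```text
clock: 4.3
position: [0.5488, 0.0256, 0.405]
ee_rot: [0.71, 0.704, -0.0, 0.002]
ft_force: [-0.3, 0.0, -0.1]
grip_width: 0.999
grasp_force: 0.0
```

```bash
python3 - <<'E'
from h import *
obs(); c,im=shot('wrist','w2.png'); print(np.round(-c[3].T@c[4],3), c[0])
go(.512,-.344,.15,1.67)
np.savez('pics/w2.npz',R=c[3],t=c[4],k=c[:3])
for th in ['board_bar','lock_wing','chip0']:
    for r in finder.find_in('wrist',th)[:5]:
        if r['score']>.3: print(th,round(r['score'],2),np.round(r['position'],3),np.round(proj(c,r['position'])[0]))
E
```

```text
t 4.3 p [0.5488 0.0256 0.405 ] q [ 0.71   0.704 -0.     0.002] g 0.999 F [-0.3  0.  -0.1] gf 0.0
[0.549 0.107 0.374] 345.7344584720181
heading 1.564 spin -0.106 then dp [-367.3  -72.7   99.7] | dp before spin [-372.8  -33.4  100.2]
board_bar 0.72 [0.551 0.034 0.107] [277. 190.]
board_bar 0.48 [ 0.538 -0.272  0.005] [268. 387.]
lock_wing 0.7 [ 0.578 -0.101  0.124] [308. 343.]
chip0 0.92 [0.578 0.04  0.117] [313. 186.]
chip0 0.86 [0.583 0.003 0.118] [317. 231.]
chip0 0.83 [0.592 0.079 0.115] [332. 134.]
chip0 0.63 [ 0.59  -0.04   0.113] [324. 275.]
chip0 0.58 [0.697 0.037 0.004] [412. 161.]
```

View pics/w2.png

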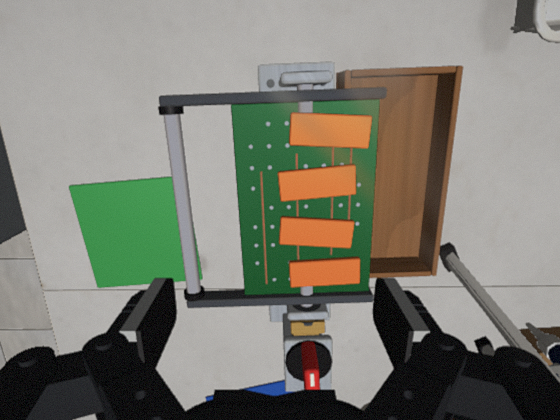

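The wrist picture (w2) shows the board with chips at (330,131), (317,183), (316,233) and (325,272). The bar runs from (173,112) to (194,293), the red wing is at (311,367) and the tray is to the right. Next I fit the frame.

```bash
python3 - <<'E'
from h import *
d=np.load('pics/w2.npz'); c=(*d['k'],d['R'],d['t']); im=cv2.imread('pics/w2.png')
E=[back(c,p,.1075)[:2] for p in [(232,104),(245,294),(380,102),(371,292)]]
print('corners',np.round(E,4).tolist(),'bar',[np.round(back(c,p,.111),4)[:2].tolist() for p in [(173,112),(194,293)]])
a=(E[0]+E[2]-E[1]-E[3]); psi=np.arctan2(-a[0],a[1]); ce=np.mean(E,0); print('centre',ce,'psi',psi)
u=np.array([np.cos(psi),np.sin(psi)]);v=np.array([-u[1],u[0]])
for ce2,ar,b in blobs(im,(5,150,150),(15,255,255),8,200):
    P=np.array([back(c,q,.1135)[:2] for q in b])-ce; print('chip',np.round(ce2),ar,np.round(np.c_[P@u,P@v]*1000).tolist())
E
```

```text
corners [[0.5184, 0.1001], [0.5222, -0.0608], [0.6272, 0.1006], [0.6337, -0.0598]] bar [[0.4753, 0.095], [0.478, -0.0572]]
centre [0.57534946 0.0200494 ] psi 0.031851014941211245
chip [331. 130.] 2496 [[-13.0, 51.0], [-12.0, 75.0], [47.0, 70.0], [47.0, 47.0]]
chip [317. 183.] 2254 [[-23.0, 31.0], [36.0, 35.0], [39.0, 11.0], [-21.0, 7.0]]
chip [316. 232.] 1960 [[-24.0, -29.0], [-22.0, -5.0], [37.0, -12.0], [36.0, -36.0]]
chip [325. 272.] 1729 [[-16.0, -46.0], [42.0, -45.0], [44.0, -69.0], [-16.0, -70.0]]
```

>>> arm_command(plan=[{"dp": [-50, -5, 0], "spin": 0}, {"dp": [-50, -5, 0], "spin": 0}, {"dp": [-50, -5, 0], "spin": 0}, {"dp": [-50, -5, 0], "spin": 0}, {"dp": [-50, -5, 0], "spin": 0}])

```text
clock: 5.0
position: [0.5216, -0.2168, 0.405]
ee_rot: [0.707, 0.708, 0.001, -0.0]
ft_force: [1.1, 0.1, -0.0]
grip_width: 0.998
grasp_force: 0.0
```

>>> arm_command(plan=[{"dp": [-50, -5, 0], "spin": 0}, {"dp": [-50, -5, 0], "spin": 0}, {"dp": [-40, 0, 0], "spin": -0.1}, {"dp": [0, 0, 0], "spin": 0}])

```text
clock: 5.4
position: [0.5094, -0.3607, 0.4046]
ee_rot: [0.672, 0.74, -0.001, 0.0]
ft_force: [-1.5, -0.1, 0.0]
grip_width: 1.001
grasp_force: 0.0
```

```bash
python3 - <<'E'
from h import *
obs(); c,im=shot('wrist','w3.png')
for ce,a,b in blobs(im,(22,130,100),(34,255,255),3,100): print('grip',np.round(ce),a,*long_axis(c,b,.074))
for ce,a,b in blobs(im,(100,120,60),(125,255,255),3,100): print('mat',np.round(ce),a,*long_axis(c,b,.004))
go(.512,-.344,.15,1.67)
E
```

```text
t 5.4 p [ 0.5094 -0.3607  0.4046] q [ 0.672  0.74  -0.001  0.   ] g 1.001 F [-1.5 -0.1  0. ] gf 0.0
grip [199. 383.] 2293 [ 0.4471 -0.5969] -1.471 [0.092 0.06 ]
grip [281. 175.] 1080 [ 0.5132 -0.3474] 0.111 [0.058 0.014]
mat [299. 144.] 11344 [ 0.5285 -0.3365] 0.323 [0.128 0.127]
mat [316. 315.] 4941 [ 0.577  -0.5389] 0.355 [0.096 0.095]
heading 1.667 spin -0.003 then dp [13.7  2.7 99.4] | dp before spin [13.7  2.7 99.4]
```

View pics/w3.png

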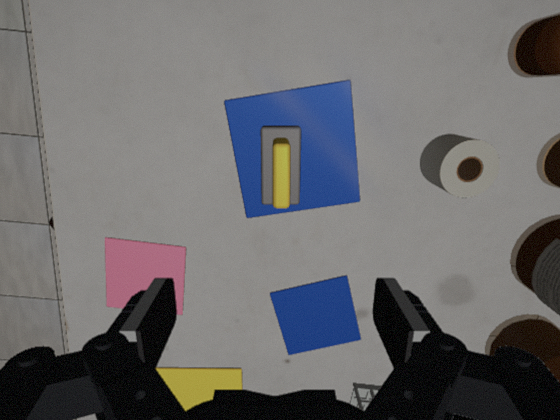

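The w3 crop confirms the scraper upright at (281,170) on the large blue mat (295,150); the smaller blue mat is at (316,315). Next, down to the grip.

>>> arm_command(plan=[{"dp": [10, 3.5, 20], "spin": -0.015}, {"dp": [0, 0, 40], "spin": 0}, {"dp": [0, 0, 40], "spin": 0}, {"dp": [0, 0, 40], "spin": 0}, {"dp": [0, 0, 0], "spin": 0}])

```text
clock: 5.95
position: [0.514, -0.3418, 0.2598]
ee_rot: [0.665, 0.747, -0.0, -0.004]
ft_force: [0.8, 1.3, 0.8]
grip_width: 0.993
grasp_force: 0.0
```

>>> arm_command(plan=[{"dp": [0, 0, 20], "spin": 0}, {"dp": [0, 0, 20], "spin": 0}, {"dp": [0, 0, 13], "spin": 0}, {"dp": [0, 0, 0], "spin": 0}, {"dp": [0, 0, 0], "spin": 0}])

```text
clock: 6.45
position: [0.5147, -0.3456, 0.213]
ee_rot: [0.666, 0.746, 0.0, 0.001]
ft_force: [-1.5, 0.4, 0.2]
grip_width: 1.0
grasp_force: 0.0
```

>>> arm_command(plan=[{"dp": [0, 0, 0], "spin": 0}, {"dp": [0, 0, 0], "spin": 0}, {"dp": [0, 0, 0], "spin": 0}, {"dp": [0, 0, 0], "spin": 0}, {"dp": [0, 0, 0], "spin": 0}], grip=1, newtons=60)

```text
clock: 6.95
position: [0.5141, -0.3459, 0.2119]
ee_rot: [0.666, 0.746, 0.0, 0.0]
ft_force: [0.8, -0.3, -0.5]
grip_width: 0.176
grasp_force: 58.3
```

>>> arm_command(plan=[{"dp": [0, 0, 0], "spin": 0}, {"dp": [0, 0, 0], "spin": 0}, {"dp": [0, 0, 0], "spin": 0}, {"dp": [0, 0, 0], "spin": 0}, {"dp": [0, 0, 0], "spin": 0}])

```text
clock: 7.45
position: [0.5141, -0.3459, 0.2118]
ee_rot: [0.666, 0.746, 0.0, 0.0]
ft_force: [-0.3, 1.0, 5.1]
grip_width: 0.178
grasp_force: 59.1
```

>>> arm_command(plan=[{"dp": [0, 0, -30], "spin": 0}, {"dp": [0, 0, -40], "spin": 0.08}, {"dp": [0, 0, -40], "spin": 0}, {"dp": [0, 0, -40], "spin": 0}, {"dp": [0, 0, -40], "spin": 0}])

```text
clock: 7.95
position: [0.5138, -0.3456, 0.4027]
ee_rot: [0.695, 0.719, -0.0, -0.0]
ft_force: [1.2, -0.2, -2.1]
grip_width: 0.177
grasp_force: 58.7
```

>>> arm_command(plan=[{"dp": [40, 0, 0], "spin": 0}, {"dp": [40, 5, 0], "spin": 0}, {"dp": [40, 5, 0], "spin": 0}, {"dp": [40, 5, 0], "spin": 0}, {"dp": [40, 5, 0], "spin": 0}])

```text
clock: 8.45
position: [0.5271, -0.1436, 0.4012]
ee_rot: [0.695, 0.719, -0.0, -0.0]
ft_force: [0.3, 0.2, -1.6]
grip_width: 0.178
grasp_force: 58.8
```

>>> arm_command(plan=[{"dp": [40, 5, 0], "spin": 0}, {"dp": [40, 0, 0], "spin": 0}, {"dp": [40, 0, 0], "spin": 0}, {"dp": [40, 0, 0], "spin": 0}, {"dp": [40, 0, 0], "spin": 0}])

```text
clock: 8.95
position: [0.5253, 0.0563, 0.4013]
ee_rot: [0.695, 0.719, -0.0, -0.0]
ft_force: [0.4, -0.9, -1.4]
grip_width: 0.181
grasp_force: 58.8
```

```bash
cat >> h.py <<'E'
CE=np.array([.5753,.0200]); PSI=.032
U=np.array([np.cos(PSI),np.sin(PSI)]);V=np.array([-U[1],U[0]])
def fr():
    o=obs(); R=Rn.from_quat(o['ee_rot']).as_matrix(); d=o['position'][:2]-CE
    print('frame coords mm',np.round([d@U*1000,d@V*1000],1),'heading err (spin needed)',round(np.arctan2(R[1,0],R[0,0])-np.pi/2-PSI,3))
E
python3 - <<'E'
from h import *
fr(); c,im=shot('wrist','w4.png')
E
```

```text
t 8.95 p [0.5253 0.0563 0.4013] q [ 0.695  0.719 -0.    -0.   ] g 0.181 F [ 0.4 -0.9 -1.4] gf 58.8
frame coords mm [-48.8  37.9] heading err (spin needed) 0.001
```

View pics/w4.png

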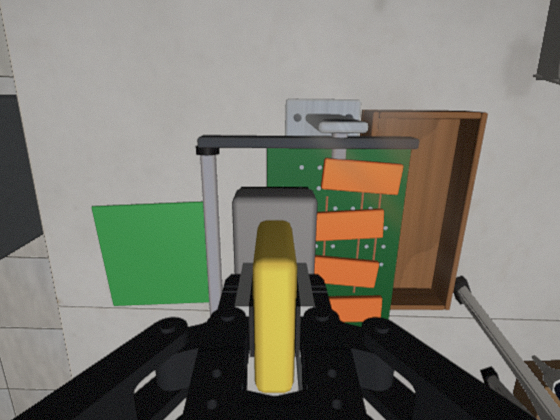

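The w4 picture shows the scraper held upright and square at (275,225), just clear of the chips, whose near ends are at about column 320. Lowering it onto the board's near margin.

>>> arm_command(plan=[{"dp": [1.5, 0, 30], "spin": 0}, {"dp": [0, 0, 25], "spin": 0}, {"dp": [0, 0, 15], "spin": 0}, {"dp": [0, 0, 10], "spin": 0}, {"dp": [0, 0, 0], "spin": 0}])

```text
clock: 9.5
position: [0.5253, 0.0561, 0.3204]
ee_rot: [0.695, 0.719, -0.001, -0.001]
ft_force: [0.3, -0.1, -1.3]
grip_width: 0.179
grasp_force: 58.8
```

>>> arm_command(plan=[{"dp": [0, 0, 3], "spin": 0}, {"dp": [0, 0, 2], "spin": 0}, {"dp": [0, 0, 0], "spin": 0}, {"dp": [0, 0, 0], "spin": 0}])

```text
clock: 9.9
position: [0.5259, 0.0562, 0.3171]
ee_rot: [0.695, 0.719, 0.0, 0.0]
ft_force: [0.4, 0.1, -0.8]
grip_width: 0.178
grasp_force: 58.8
```

>>> arm_command(plan=[{"dp": [1.5, 0, 1], "spin": 0}, {"dp": [0, 10, 0], "spin": 0}, {"dp": [0, 10, 0], "spin": 0}, {"dp": [0, 10, 0], "spin": 0}, {"dp": [0, 10, 0], "spin": 0}])

```text
clock: 10.4
position: [0.5668, 0.0591, 0.3156]
ee_rot: [0.695, 0.719, -0.0, 0.0]
ft_force: [-1.0, -0.7, -0.5]
grip_width: 0.181
grasp_force: 58.8
```

>>> arm_command(plan=[{"dp": [0, 10, 0], "spin": 0}, {"dp": [0, 10, 0], "spin": 0}, {"dp": [0, 10, 0], "spin": 0}, {"dp": [0, 10, 0], "spin": 0}, {"dp": [0, 10, 0], "spin": 0}])

```text
clock: 10.9
position: [0.6166, 0.0607, 0.3157]
ee_rot: [0.695, 0.719, 0.0, 0.0]
ft_force: [-0.1, -0.1, -1.1]
grip_width: 0.181
grasp_force: 58.8
```

>>> arm_command(plan=[{"dp": [0, 5, 0], "spin": 0}, {"dp": [0, 0, 0], "spin": 0}, {"dp": [0, 0, 0], "spin": 0}, {"dp": [0, 0, 0], "spin": 0}, {"dp": [0, 0, -20], "spin": 0}])

```text
clock: 11.4
position: [0.6196, 0.0611, 0.3336]
ee_rot: [0.695, 0.719, -0.002, -0.001]
ft_force: [0.1, 0.7, -1.4]
grip_width: 0.183
grasp_force: 58.7
```

```bash
python3 - <<'E'
from h import *
fr(); c,im=shot('wrist','w5.png')
for ce2,ar,b in blobs(im,(5,150,100),(15,255,255),8,150):
    P=np.array([back(c,q,.1135)[:2] for q in b])-CE; print('chip',np.round(ce2),ar,np.round(np.c_[P@U,P@V]*1000).tolist())
E
```

```text
t 11.4 p [0.6196 0.0611 0.3336] q [ 0.695  0.719 -0.002 -0.001] g 0.183 F [ 0.1  0.7 -1.4] gf 58.7
frame coords mm [45.6 39.7] heading err (spin needed) 0.001
chip [321. 168.] 1484 [[54.0, 91.0], [84.0, 91.0], [85.0, 75.0], [54.0, 75.0]]
chip [330. 215.] 726 [[68.0, 63.0], [84.0, 63.0], [85.0, 47.0], [69.0, 47.0]]
chip [192. 314.] 668 [[-24.0, -21.0], [-21.0, -5.0], [7.0, -8.0], [5.0, -23.0]]
chip [251. 371.] 199 [[26.0, -46.0], [31.0, -46.0], [30.0, -69.0], [26.0, -69.0]]
```

View pics/w5.png

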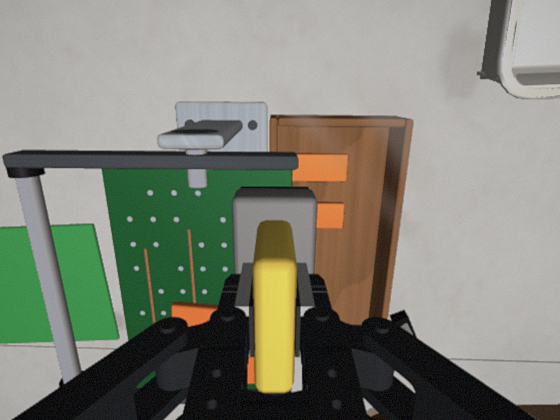

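Two chips now lie in the tray, at (320,168) and (330,215), and lane 1 is clear. Now lane 2.

>>> arm_command(plan=[{"dp": [0, 0, -25], "spin": 0}, {"dp": [-20, -30, 0], "spin": 0}, {"dp": [-30, -34, 0], "spin": 0}, {"dp": [-27, -30, 0], "spin": 0}, {"dp": [0, 0, 0], "spin": 0}])

```text
clock: 11.95
position: [0.5262, -0.024, 0.3608]
ee_rot: [0.698, 0.717, 0.0, -0.001]
ft_force: [1.0, -0.2, -1.5]
grip_width: 0.177
grasp_force: 59.4
```

>>> arm_command(plan=[{"dp": [0, 0, 20], "spin": 0}, {"dp": [0, 0, 15], "spin": 0}, {"dp": [0, 0, 5], "spin": 0}, {"dp": [0, 0, 0], "spin": 0}, {"dp": [0, 0, 0], "spin": 0}])

```text
clock: 12.45
position: [0.5295, -0.0192, 0.3213]
ee_rot: [0.695, 0.719, 0.0, 0.0]
ft_force: [0.3, -0.6, -1.5]
grip_width: 0.177
grasp_force: 59.4
```

```bash
python3 -c "
from h import *
fr()"
```

```text
t 12.45 p [ 0.5295 -0.0192  0.3213] q [0.695 0.719 0.    0.   ] g 0.177 F [ 0.3 -0.6 -1.5] gf 59.4
frame coords mm [-47.  -37.7] heading err (spin needed) 0.001
```

>>> arm_command(plan=[{"dp": [0, -1, 4], "spin": 0}, {"dp": [0, 0, 1.5], "spin": 0}, {"dp": [0, 0, 0], "spin": 0}, {"dp": [0, 10, 0], "spin": 0}, {"dp": [0, 10, 0], "spin": 0}])

```text
clock: 12.95
position: [0.5487, -0.0187, 0.3155]
ee_rot: [0.695, 0.719, 0.0, -0.0]
ft_force: [-3.0, -0.9, 3.7]
grip_width: 0.179
grasp_force: 60.1
```

>>> arm_command(plan=[{"dp": [0, 10, 0], "spin": 0}, {"dp": [0, 10, 0], "spin": 0}, {"dp": [0, 10, 0], "spin": 0}, {"dp": [0, 10, 0], "spin": 0}, {"dp": [0, 10, 0], "spin": 0}])

```text
clock: 13.45
position: [0.5991, -0.0168, 0.3152]
ee_rot: [0.695, 0.719, -0.0, -0.0]
ft_force: [-5.3, -0.9, 6.2]
grip_width: 0.181
grasp_force: 60.4
```

>>> arm_command(plan=[{"dp": [0, 10, 0], "spin": 0}, {"dp": [0, 10, 0], "spin": 0}, {"dp": [0, 5, 0], "spin": 0}, {"dp": [0, 0, 0], "spin": 0}, {"dp": [0, 0, 0], "spin": 0}])

```text
clock: 13.95
position: [0.6236, -0.016, 0.315]
ee_rot: [0.695, 0.719, 0.0, 0.0]
ft_force: [0.4, -0.8, -1.3]
grip_width: 0.179
grasp_force: 59.6
```

>>> arm_command(plan=[{"dp": [0, 0, -40], "spin": 0}, {"dp": [0, 0, -40], "spin": 0}, {"dp": [0, -40, 0], "spin": 0}, {"dp": [0, -40, 0], "spin": 0}, {"dp": [0, 0, 0], "spin": 0}])

```text
clock: 14.45
position: [0.5393, -0.0201, 0.3944]
ee_rot: [0.696, 0.718, 0.0, -0.002]
ft_force: [0.2, -0.7, -1.0]
grip_width: 0.179
grasp_force: 59.8
```

```bash
python3 - <<'E'
from h import *
fr(); shot('top','t2.png');shot('wrist','w6.png'); c,im=shot('scene','s2.png')
a=cv2.imread('pics/top%s.png'%'0') if 0 else cv2.imread('pics/t2.png')
x=cv2.resize(a[160:240,195:290],(400,337),interpolation=3); y=cv2.resize(im[150:230,215:310],(400,337),interpolation=3)
cv2.imwrite('pics/m2.png',np.hstack([x,y]))
c=cam('top')
for ce2,ar,b in blobs(a,(5,120,100),(18,255,255),12,8): print(np.round(ce2),ar,np.round((back(c,ce2,.012)[:2]-CE)@np.c_[U,V]*1000),np.round((back(c,ce2,.11)[:2]-CE)@np.c_[U,V]*1000))
E
```

```text
t 14.45 p [ 0.5393 -0.0201  0.3944] q [ 0.696  0.718  0.    -0.002] g 0.179 F [ 0.2 -0.7 -1. ] gf 59.8
frame coords mm [-37.3 -38.9] heading err (spin needed) -0.0
[299. 112.] 702 [ 371. -251.] [ 341. -246.]
[107. 272.] 515 [-201.  489.] [-200.  454.]
[459. 225.] 509 [ -84. -824.] [ -89. -788.]
[239. 184.] 416 [106. -14.] [ 91. -22.]
[141. 254.] 14 [-139.  361.] [-142.  333.]
```

View pics/m2.png

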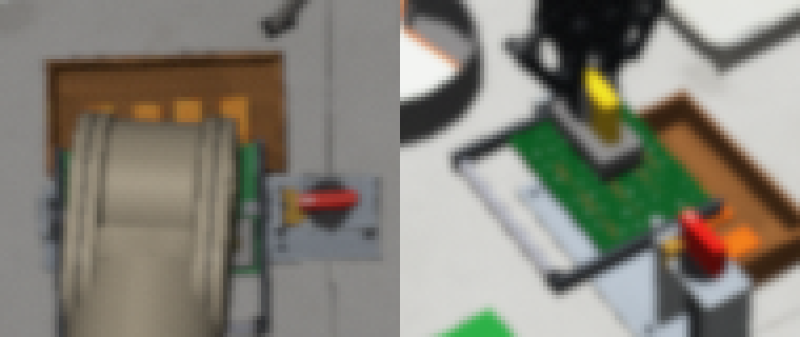

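All four chips show in the tray, at (97,110), (147,112), (188,108) and (235,105) in the left half. The board is empty. Next I return the scraper to the mat.

>>> arm_command(plan=[{"dp": [-45, -3, -5], "spin": 0}, {"dp": [-45, -3, 0], "spin": 0}, {"dp": [-45, -3, 0], "spin": 0}, {"dp": [-45, -3, 0], "spin": 0}, {"dp": [-45, -3, 0], "spin": 0}])

```text
clock: 15.1
position: [0.5365, -0.2458, 0.4]
ee_rot: [0.695, 0.719, -0.0, 0.0]
ft_force: [1.3, 0.8, -0.7]
grip_width: 0.18
grasp_force: 59.8
```

>>> arm_command(plan=[{"dp": [-45, -3, 0], "spin": 0}, {"dp": [-44, -3, 0], "spin": 0}, {"dp": [0, 0, 45], "spin": 0}, {"dp": [0, 0, 45], "spin": 0}, {"dp": [0, 0, 0], "spin": 0}])

```text
clock: 15.6
position: [0.5321, -0.3321, 0.3038]
ee_rot: [0.695, 0.719, -0.002, -0.005]
ft_force: [-0.3, 0.6, -1.1]
grip_width: 0.177
grasp_force: 59.5
```

>>> arm_command(plan=[{"dp": [0, 0, 40], "spin": 0}, {"dp": [0, 0, 25], "spin": 0}, {"dp": [0, 0, 15], "spin": 0}, {"dp": [0, 0, 8], "spin": 0}, {"dp": [0, 0, 0], "spin": 0}])

```text
clock: 16.1
position: [0.5332, -0.3333, 0.2226]
ee_rot: [0.695, 0.719, -0.0, 0.0]
ft_force: [0.3, 0.2, -1.2]
grip_width: 0.178
grasp_force: 59.8
```

```bash
python3 -c "
from h import *
fr(); print(manip.get_obs()['position'][2]-.2118)"
```

```text
t 16.1 p [ 0.5332 -0.3333  0.2226] q [ 0.695  0.719 -0.     0.   ] g 0.178 F [ 0.3  0.2 -1.2] gf 59.8
frame coords mm [ -53.4 -351.8] heading err (spin needed) 0.002
0.01078794861078311
```

>>> arm_command(plan=[{"dp": [-1, -5, 4], "spin": 0}, {"dp": [0, 0, 4], "spin": 0}, {"dp": [0, 0, 2], "spin": 0}, {"dp": [0, 0, 0], "spin": 0}, {"dp": [0, 0, 0], "spin": 0}])

```text
clock: 16.6
position: [0.5278, -0.3344, 0.2124]
ee_rot: [0.695, 0.719, 0.0, 0.0]
ft_force: [-0.7, 0.1, -1.2]
grip_width: 0.175
grasp_force: 59.8
```

>>> arm_command(plan=[{"dp": [0, 0, 1], "spin": 0}, {"dp": [0, 0, 0], "spin": 0}, {"dp": [0, 0, 0], "spin": 0}])

```text
clock: 16.9
position: [0.5278, -0.3345, 0.2119]
ee_rot: [0.695, 0.719, 0.0, 0.0]
ft_force: [-2.1, 1.8, 5.0]
grip_width: 0.178
grasp_force: 60.7
```

>>> arm_command(plan=[{"dp": [0, 0, 0], "spin": 0}, {"dp": [0, 0, 0], "spin": 0}, {"dp": [0, 0, 0], "spin": 0}, {"dp": [0, 0, 0], "spin": 0}, {"dp": [0, 0, 0], "spin": 0}], grip=-1)

```text
clock: 17.4
position: [0.5276, -0.3344, 0.2111]
ee_rot: [0.695, 0.719, -0.0, -0.0]
ft_force: [0.1, 0.7, -0.0]
grip_width: 0.993
grasp_force: 0.0
```

>>> arm_command(plan=[{"dp": [0, 0, -20], "spin": 0}, {"dp": [0, 0, -40], "spin": 0}, {"dp": [0, 0, -50], "spin": 0}, {"dp": [0, 0, -50], "spin": 0}, {"dp": [0, 0, -50], "spin": 0}])

```text
clock: 17.9
position: [0.5273, -0.3343, 0.4232]
ee_rot: [0.695, 0.719, 0.0, -0.0]
ft_force: [1.4, -0.2, 0.0]
grip_width: 1.0
grasp_force: 0.0
```

>>> arm_command(plan=[{"dp": [45, 12, 0], "spin": 0}, {"dp": [45, 12, 0], "spin": 0}, {"dp": [45, 12, 0], "spin": 0}, {"dp": [45, 12, 0], "spin": 0}, {"dp": [32, 11, 0], "spin": 0}])

```text
clock: 18.4
position: [0.5801, -0.1171, 0.4212]
ee_rot: [0.694, 0.72, 0.001, -0.0]
ft_force: [1.4, -0.1, -0.0]
grip_width: 1.005
grasp_force: 0.0
```

>>> arm_command(plan=[{"dp": [0, 0, 0], "spin": 0}, {"dp": [0, 0, 0], "spin": 0}])

```text
clock: 18.6
position: [0.5797, -0.12, 0.4211]
ee_rot: [0.695, 0.719, -0.0, -0.0]
ft_force: [0.8, -1.0, -0.3]
grip_width: 0.998
grasp_force: 0.0
```

```bash
python3 - <<'E'
from h import *
fr(); c,im=shot('wrist','w7.png')
for lo,hi in [((0,150,60),(4,255,255)),((174,150,60),(180,255,255))]:
  for ce,a,b in blobs(im,lo,hi,2,100):
    p,y,s=long_axis(c,b,.162); print('red',np.round(ce),a,p,y,s,'frame',np.round((p-CE)@np.c_[U,V]*1000,1), np.round(b).tolist())
c,im=shot('top')
for ce,a,b in blobs(im,(22,150,120),(34,255,255),3): print('grip',np.round(ce),a,*long_axis(c,b,.074))
E
```

```text
t 18.6 p [ 0.5797 -0.12    0.4211] q [ 0.695  0.719 -0.    -0.   ] g 0.998 F [ 0.8 -1.  -0.3] gf 0.0
frame coords mm [  -0.  -140.1] heading err (spin needed) 0.003
red [272. 213.] 1040 [ 0.5776 -0.1159] 0.071 [0.054 0.012] frame [  -2.  -135.9] [[262.0, 174.0], [280.0, 174.0], [282.0, 247.0], [264.0, 247.0]]
grip [430. 249.] 1149 [ 0.4294 -0.6743] -1.492 [0.123 0.121]
grip [338. 212.] 59 [ 0.5654 -0.3488] 0.1 [0.055 0.014]
```

View pics/w7.png

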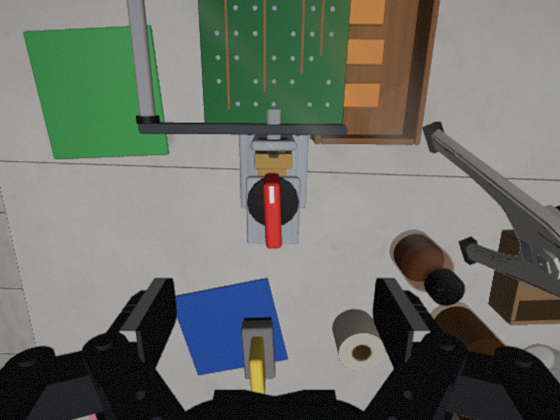

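The w7 picture shows the red wing along the pivot at (272,210). The scraper has been knocked about 4 cm but is upright and still on the large mat, at (258,345); I'll recentre it later. Now gripping the wing.

>>> arm_command(plan=[{"dp": [1, -1.5, 40], "spin": -0.03}, {"dp": [0, 0, 35], "spin": 0}, {"dp": [0, 0, 25], "spin": 0}, {"dp": [0, 0, 17], "spin": 0}, {"dp": [0, 0, 0], "spin": 0}])

```text
clock: 19.2
position: [0.577, -0.121, 0.3021]
ee_rot: [0.685, 0.728, -0.001, -0.001]
ft_force: [-0.7, 0.4, 0.5]
grip_width: 1.001
grasp_force: 0.0
```

>>> arm_command(plan=[{"dp": [0, 0, 0], "spin": 0}, {"dp": [0, 0, 0], "spin": 0}, {"dp": [0, 0, 0], "spin": 0}, {"dp": [0, 0, 0], "spin": 0}, {"dp": [0, 0, 0], "spin": 0}], grip=1, newtons=50)

```text
clock: 19.7
position: [0.5782, -0.1196, 0.3046]
ee_rot: [0.684, 0.729, 0.0, 0.0]
ft_force: [-0.4, -0.6, -0.7]
grip_width: 0.146
grasp_force: 0.0
```

>>> arm_command(plan=[{"dp": [0, 0, 0], "spin": 0}, {"dp": [0, 0, 0], "spin": 0}, {"dp": [0, 0, 0], "spin": 0}])

```text
clock: 20.0
position: [0.5783, -0.1196, 0.3047]
ee_rot: [0.684, 0.729, 0.0, 0.0]
ft_force: [-1.7, 0.8, 5.4]
grip_width: 0.131
grasp_force: 49.4
```

>>> arm_command(plan=[{"dp": [0, 0, 0], "spin": -0.14}, {"dp": [0, 0, 0], "spin": -0.14}, {"dp": [0, 0, 0], "spin": -0.14}, {"dp": [0, 0, 0], "spin": -0.14}, {"dp": [0, 0, 0], "spin": -0.14}])

```text
clock: 20.5
position: [0.5781, -0.1197, 0.3047]
ee_rot: [0.39, 0.921, 0.0, 0.0]
ft_force: [-2.1, 1.2, 6.5]
grip_width: 0.133
grasp_force: 49.5
```

>>> arm_command(plan=[{"dp": [0, 0, 0], "spin": -0.14}, {"dp": [0, 0, 0], "spin": -0.14}, {"dp": [0, 0, 0], "spin": -0.14}, {"dp": [0, 0, 0], "spin": -0.14}, {"dp": [0, 0, 0], "spin": -0.12}])

```text
clock: 21.0
position: [0.5781, -0.1199, 0.3046]
ee_rot: [0.061, 0.998, 0.0, 0.0]
ft_force: [-3.0, 0.5, 6.2]
grip_width: 0.133
grasp_force: 50.9
```

>>> arm_command(plan=[{"dp": [0, 0, 0], "spin": 0}, {"dp": [0, 0, 0], "spin": 0}])

```text
clock: 21.2
position: [0.5781, -0.1199, 0.3047]
ee_rot: [0.064, 0.998, 0.0, 0.0]
ft_force: [-1.6, 0.2, 6.5]
grip_width: 0.134
grasp_force: 49.9
```

```bash
python3 -c "
from h import *
fr(); print(manip.get_obs()['torque'])"
```

```text
t 21.2 p [ 0.5781 -0.1199  0.3047] q [0.064 0.998 0.    0.   ] g 0.134 F [-1.6  0.2  6.5] gf 49.9
frame coords mm [  -1.7 -139.9] heading err (spin needed) 1.41
[ 0.13139091  0.4534628  -0.56892417]
```

>>> arm_command(plan=[{"dp": [0, 0, 0], "spin": 0}, {"dp": [0, 0, 0], "spin": 0}, {"dp": [0, 0, 0], "spin": 0}, {"dp": [0, 0, 0], "spin": 0}, {"dp": [0, 0, 0], "spin": 0}], grip=-1)

```text
clock: 21.7
position: [0.5781, -0.1196, 0.3041]
ee_rot: [0.064, 0.998, 0.0, -0.0]
ft_force: [-0.0, 0.4, -0.2]
grip_width: 0.961
grasp_force: 0.0
```

>>> arm_command(plan=[{"dp": [0, 0, -30], "spin": 0}, {"dp": [0, 0, -40], "spin": 0.14}, {"dp": [0, 0, -25], "spin": 0.14}, {"dp": [0, 0, 0], "spin": 0.14}, {"dp": [0, 0, 0], "spin": 0.14}])

```text
clock: 22.2
position: [0.5782, -0.1197, 0.4002]
ee_rot: [0.34, 0.94, 0.0, 0.001]
ft_force: [0.3, -0.9, 0.6]
grip_width: 1.002
grasp_force: 0.0
```

>>> arm_command(plan=[{"dp": [0, 0, 0], "spin": 0.14}, {"dp": [0, 0, 0], "spin": 0.14}, {"dp": [0, 0, 0], "spin": 0.14}, {"dp": [0, 0, 0], "spin": 0.14}, {"dp": [0, 0, 0], "spin": 0.14}])

```text
clock: 22.7
position: [0.5781, -0.1196, 0.3992]
ee_rot: [0.642, 0.767, 0.0, -0.0]
ft_force: [0.4, 1.0, -0.1]
grip_width: 0.999
grasp_force: 0.0
```

>>> arm_command(plan=[{"dp": [0, 0, 0], "spin": 0.15}, {"dp": [35, -25, 0], "spin": 0}, {"dp": [35, -25, 0], "spin": 0}, {"dp": [35, -25, 0], "spin": 0}, {"dp": [35, -23, 0], "spin": 0}])

```text
clock: 23.2
position: [0.4742, 0.0182, 0.3991]
ee_rot: [0.695, 0.719, 0.0, 0.0]
ft_force: [0.3, 1.1, 0.1]
grip_width: 1.0
grasp_force: 0.0
```

```bash
python3 - <<'E'
from h import *
fr(); c,im=shot('wrist','w8.png')
E
```

```text
t 23.2 p [0.4742 0.0182 0.3991] q [0.695 0.719 0.    0.   ] g 1.0 F [0.3 1.1 0.1] gf 0.0
frame coords mm [-101.1    1.4] heading err (spin needed) 0.001
```

View pics/w8.png

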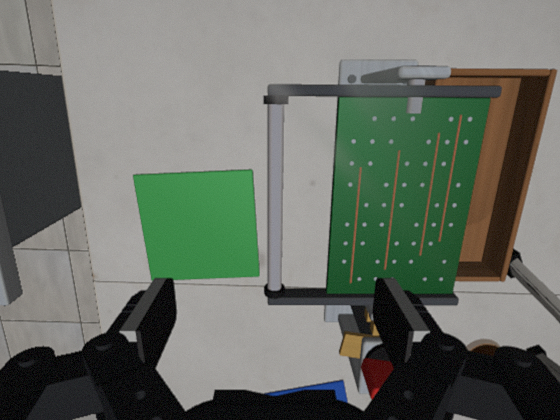

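The w8 picture shows the bar vertical in view at column 275, between the open fingers, with its middle at about (275,190). The board is empty and the wing has been turned across (380,370). Descending to the bar.

```bash
python3 - <<'E'
from h import *
c=cam('wrist')
for p in [(275,105),(275,288)]: print(np.round((back(c,p,.111)[:2]-CE)@np.c_[U,V]*1000,1))
E
```

```text
[-104.2   82.1]
[-103.   -66.2]
```

>>> arm_command(plan=[{"dp": [0, 0, 40], "spin": 0}, {"dp": [0, 0, 40], "spin": 0}, {"dp": [0, 0, 30], "spin": 0}, {"dp": [0, 0, 0], "spin": 0}])

```text
clock: 23.65
position: [0.4741, 0.017, 0.2861]
ee_rot: [0.695, 0.719, -0.003, -0.001]
ft_force: [-1.0, -0.3, 1.2]
grip_width: 0.999
grasp_force: 0.0
```

>>> arm_command(plan=[{"dp": [0, 0, 15], "spin": 0}, {"dp": [0, 0, 11], "spin": 0}, {"dp": [0, 0, 0], "spin": 0}, {"dp": [0, 0, 0], "spin": 0}])

```text
clock: 24.05
position: [0.4766, 0.0168, 0.2672]
ee_rot: [0.696, 0.718, 0.002, -0.0]
ft_force: [-21.6, -2.0, 42.9]
grip_width: 0.999
grasp_force: 21.3
```

>>> arm_command(plan=[{"dp": [0, 0, 0], "spin": 0}, {"dp": [0, 0, 0], "spin": 0}, {"dp": [0, 0, 0], "spin": 0}, {"dp": [0, 0, 0], "spin": 0}, {"dp": [0, 0, 0], "spin": 0}], grip=1, newtons=25)

```text
clock: 24.55
position: [0.487, 0.0169, 0.2759]
ee_rot: [0.696, 0.718, 0.016, 0.012]
ft_force: [23.0, -3.6, 59.9]
grip_width: 0.576
grasp_force: 31.1
```

>>> arm_command(plan=[{"dp": [0, 0, 0], "spin": 0}, {"dp": [0, 0, 0], "spin": 0}, {"dp": [0, 0, 0], "spin": 0}, {"dp": [0, 0, 0], "spin": 0}])

```text
clock: 24.95
position: [0.487, 0.0169, 0.2759]
ee_rot: [0.696, 0.718, 0.016, 0.012]
ft_force: [23.3, -3.7, 59.4]
grip_width: 0.584
grasp_force: 31.1
```

```bash
python3 - <<'E'
from h import *
fr()
a=np.linspace(0,np.pi,22); P=np.c_[-100*np.cos(a),100*np.sin(a)]; print(np.round(np.diff(P,axis=0)*[1,-1],1).tolist())
E
```

```text
t 24.95 p [0.487  0.0169 0.2759] q [0.696 0.718 0.016 0.012] g 0.584 F [23.3 -3.7 59.4] gf 31.1
frame coords mm [-88.3  -0.3] heading err (spin needed) -0.0
[[1.1, -14.9], [3.3, -14.6], [5.5, -13.9], [7.5, -12.9], [9.3, -11.7], [11.0, -10.2], [12.3, -8.4], [13.5, -6.5], [14.3, -4.4], [14.8, -2.2], [14.9, -0.0], [14.8, 2.2], [14.3, 4.4], [13.5, 6.5], [12.3, 8.4], [11.0, 10.2], [9.3, 11.7], [7.5, 12.9], [5.5, 13.9], [3.3, 14.6], [1.1, 14.9]]
```

The fully open fingers reach past the board's edge. I'm backing up and will come down with a part-open grip.

>>> arm_command(plan=[{"dp": [0, 0, -20], "spin": 0}, {"dp": [0, 0, -30], "spin": 0}, {"dp": [0, 0, -30], "spin": 0}, {"dp": [0, 0, 0], "spin": 0}, {"dp": [0, 0, 0], "spin": 0}], grip=-1)

```text
clock: 25.45
position: [0.4759, 0.017, 0.3445]
ee_rot: [0.695, 0.719, 0.001, 0.0]
ft_force: [-0.0, 0.6, -1.1]
grip_width: 0.998
grasp_force: 0.0
```

>>> arm_command(plan=[{"dp": [0, 0, -30], "spin": 0}, {"dp": [0, 0, 0], "spin": 0}, {"dp": [0, 0, 0], "spin": 0}, {"dp": [0, 0, 0], "spin": 0}, {"dp": [0, 0, 0], "spin": 0}], grip=0.1)

```text
clock: 25.95
position: [0.4753, 0.0171, 0.3723]
ee_rot: [0.695, 0.719, -0.001, -0.0]
ft_force: [-0.1, 0.2, 0.9]
grip_width: 0.452
grasp_force: 0.0
```

```bash
python3 - <<'E'
from h import *
fr(); c,im=shot('wrist','w9.png')
E
```

```text
t 25.95 p [0.4753 0.0171 0.3723] q [ 0.695  0.719 -0.001 -0.   ] g 0.452 F [-0.1  0.2  0.9] gf 0.0
frame coords mm [-100.1    0.3] heading err (spin needed) 0.001
```

View pics/w9.png

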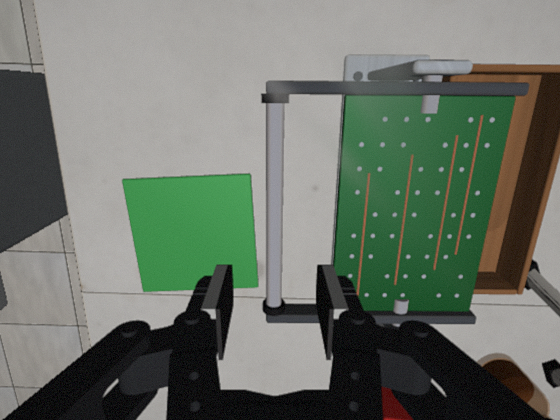

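The w9 picture shows the board still flat and undisturbed, with the bar (column 275) centred between the part-open fingers (217 and 330). Descending again.

>>> arm_command(plan=[{"dp": [0, 0, 35], "spin": 0}, {"dp": [0, 0, 35], "spin": 0}, {"dp": [0, 0, 25], "spin": 0}, {"dp": [0, 0, 0], "spin": 0}])

```text
clock: 26.4
position: [0.4741, 0.017, 0.2751]
ee_rot: [0.695, 0.719, -0.003, -0.001]
ft_force: [1.0, -0.4, 0.4]
grip_width: 0.451
grasp_force: 0.0
```

>>> arm_command(plan=[{"dp": [0, 0, 9], "spin": 0}, {"dp": [0, 0, 8], "spin": 0}, {"dp": [0, 0, 0], "spin": 0}, {"dp": [0, 0, 0], "spin": 0}])

```text
clock: 26.8
position: [0.4758, 0.0171, 0.2617]
ee_rot: [0.695, 0.719, 0.0, 0.0]
ft_force: [0.3, -0.4, -0.2]
grip_width: 0.448
grasp_force: 0.0
```

>>> arm_command(plan=[{"dp": [0, 0, 0], "spin": 0}, {"dp": [0, 0, 0], "spin": 0}, {"dp": [0, 0, 0], "spin": 0}, {"dp": [0, 0, 0], "spin": 0}, {"dp": [0, 0, 0], "spin": 0}], grip=1, newtons=25)

```text
clock: 27.3
position: [0.4751, 0.017, 0.2616]
ee_rot: [0.695, 0.719, -0.0, -0.001]
ft_force: [-7.5, 0.4, 8.7]
grip_width: 0.128
grasp_force: 25.4
```

```bash
python3 - <<'E'
from h import *
fr()
E
```

```text
t 27.3 p [0.4751 0.017  0.2616] q [ 0.695  0.719 -0.    -0.001] g 0.128 F [-7.5  0.4  8.7] gf 25.4
frame coords mm [-100.3    0.2] heading err (spin needed) 0.001
```

>>> arm_command(plan=[{"dp": [0, 1.1, -14.9], "spin": 0}, {"dp": [0, 3.3, -14.6], "spin": 0}, {"dp": [0, 5.5, -13.9], "spin": 0}, {"dp": [0, 7.5, -12.9], "spin": 0}, {"dp": [0, 9.3, -11.7], "spin": 0}], newtons=35)

```text
clock: 27.8
position: [0.4993, 0.0177, 0.3284]
ee_rot: [0.695, 0.719, -0.004, -0.004]
ft_force: [-27.6, -1.2, 14.0]
grip_width: 0.126
grasp_force: 35.1
```

```bash
python3 - <<'E'
from h import *
fr()
E
```

```text
t 27.8 p [0.4993 0.0177 0.3284] q [ 0.695  0.719 -0.004 -0.004] g 0.126 F [-27.6  -1.2  14. ] gf 35.1
frame coords mm [-76.    0.1] heading err (spin needed) 0.001
```

>>> arm_command(plan=[{"dp": [0, 8.5, -10.2], "spin": 0}, {"dp": [0, 12.3, -8.4], "spin": 0}, {"dp": [0, 13.5, -6.5], "spin": 0}, {"dp": [0, 14.3, -4.4], "spin": 0}, {"dp": [0, 14.8, -2.2], "spin": 0}])

```text
clock: 28.3
position: [0.5659, 0.0194, 0.3625]
ee_rot: [0.696, 0.719, 0.0, -0.0]
ft_force: [-6.2, -2.7, 9.4]
grip_width: 0.126
grasp_force: 36.7
```

```bash
python3 - <<'E'
from h import *
fr()
E
```

```text
t 28.3 p [0.5659 0.0194 0.3625] q [ 0.696  0.719  0.    -0.   ] g 0.126 F [-6.2 -2.7  9.4] gf 36.7
frame coords mm [-9.4 -0.3] heading err (spin needed) 0.0
```

>>> arm_command(plan=[{"dp": [0, 14.9, 0], "spin": 0}, {"dp": [0, 14.8, 2.2], "spin": 0}, {"dp": [0, 14.3, 4.4], "spin": 0}, {"dp": [0, 13.5, 6.5], "spin": 0}, {"dp": [0, 12.3, 8.4], "spin": 0}])

```text
clock: 28.8
position: [0.6357, 0.0217, 0.3396]
ee_rot: [0.696, 0.718, -0.0, -0.0]
ft_force: [1.1, -1.3, 5.4]
grip_width: 0.125
grasp_force: 38.6
```

```bash
python3 - <<'E'
from h import *
fr()
E
```

```text
t 28.8 p [0.6357 0.0217 0.3396] q [ 0.696  0.718 -0.    -0.   ] g 0.125 F [ 1.1 -1.3  5.4] gf 38.6
frame coords mm [60.4 -0.2] heading err (spin needed) 0.0
```

>>> arm_command(plan=[{"dp": [0, 11, 10.2], "spin": 0}, {"dp": [0, 9.3, 11.7], "spin": 0}, {"dp": [0, 7.5, 12.9], "spin": 0}, {"dp": [0, 5.5, 13.9], "spin": 0}, {"dp": [0, 3.3, 14.6], "spin": 0}])

```text
clock: 29.3
position: [0.6726, 0.0229, 0.2756]
ee_rot: [0.696, 0.718, 0.0, 0.001]
ft_force: [0.1, -4.4, 5.8]
grip_width: 0.123
grasp_force: 41.4
```

>>> arm_command(plan=[{"dp": [0, 1.1, 12], "spin": 0}, {"dp": [0, 0, 2], "spin": 0}, {"dp": [0, 0, 0], "spin": 0}, {"dp": [0, 0, 0], "spin": 0}])

```text
clock: 29.7
position: [0.6739, 0.023, 0.2618]
ee_rot: [0.696, 0.718, 0.001, 0.002]
ft_force: [8.4, -5.3, -1.6]
grip_width: 0.121
grasp_force: 41.7
```

```bash
python3 - <<'E'
from h import *
fr()
E
```

```text
t 29.7 p [0.6739 0.023  0.2618] q [0.696 0.718 0.001 0.002] g 0.121 F [ 8.4 -5.3 -1.6] gf 41.7
frame coords mm [98.6 -0.2] heading err (spin needed) 0.0
```

>>> arm_command(plan=[{"dp": [0, 0, 1.5], "spin": 0}, {"dp": [0, 0, 1.5], "spin": 0}, {"dp": [0, 0, 0], "spin": 0}])

```text
clock: 30.0
position: [0.6739, 0.023, 0.2592]
ee_rot: [0.696, 0.719, 0.001, 0.002]
ft_force: [7.6, -4.5, 1.1]
grip_width: 0.127
grasp_force: 42.0
```

>>> arm_command(plan=[{"dp": [0, 0, 0], "spin": 0}, {"dp": [0, 0, 0], "spin": 0}, {"dp": [0, 0, 0], "spin": 0}, {"dp": [0, 0, 0], "spin": 0}], grip=0.1)

```text
clock: 30.4
position: [0.6729, 0.0241, 0.2587]
ee_rot: [0.695, 0.719, -0.0, -0.0]
ft_force: [0.3, 0.3, -1.0]
grip_width: 0.451
grasp_force: 0.0
```

>>> arm_command(plan=[{"dp": [0, 0, -30], "spin": 0}, {"dp": [0, 0, -50], "spin": 0}, {"dp": [0, 0, -50], "spin": 0}, {"dp": [-20, -40, -10], "spin": 0}, {"dp": [-30, -40, 0], "spin": 0}])

```text
clock: 30.9
position: [0.5948, -0.028, 0.4013]
ee_rot: [0.694, 0.72, 0.002, 0.001]
ft_force: [0.8, -1.8, 0.1]
grip_width: 0.449
grasp_force: 0.0
```

```bash
python3 - <<'E'
from h import *
fr(); c,im=shot('wrist','w10.png')
for p in finder.find_in('wrist','chip_top')[:3]: print(p['score'],np.round(p['position'],4), np.round((np.array(p['position'])[:2]-CE)@np.c_[U,V]*1000,1), proj(c,p['position']))
E
```

```text
t 30.9 p [ 0.5948 -0.028   0.4013] q [0.694 0.72  0.002 0.001] g 0.449 F [ 0.8 -1.8  0.1] gf 0.0
frame coords mm [ 18.  -48.6] heading err (spin needed) 0.005
0.96 [0.5854 0.0412 0.1087] [10.8 20.9] [[263.69724037 112.30740069]]
```

View pics/w10.png

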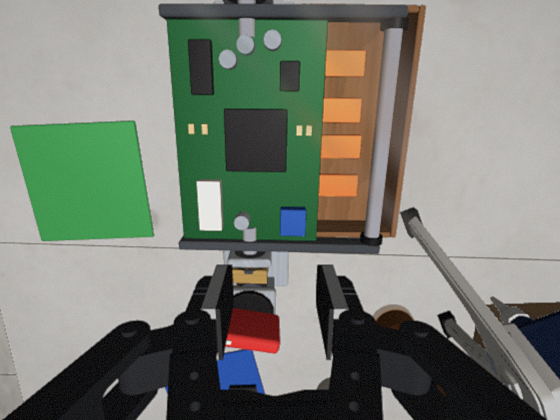

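The w10 picture shows the board turned component side up, with the big black chip at (256,140), four chips in the tray, the bar at column 385 and the wing released at (253,330). I'll seat the board with a light push on the bar, using shut fingers.

```bash
python3 - <<'E'
from h import *
c=cam('wrist')
for p,z in [((224,109),.1125),((286,109),.1125),((287,171),.1125),((225,171),.1125),((255.5,140),.1125),((396,25),.111),((372,236),.111),((168,20),.1075),((181,238),.1075),((327,22),.1075),((318,238),.1075)]: print(np.round(back(c,p,z)[:2],4),np.round((back(c,p,z)[:2]-CE)@np.c_[U,V]*1000,1))
E
```

```text
[0.552  0.0363] [-22.7  17. ]
[0.5961 0.0375] [21.4 16.8]
[ 0.5985 -0.0072] [ 22.4 -28. ]
[ 0.5519 -0.0085] [-24.3 -27.7]
[0.5746 0.0151] [-0.8 -4.8]
[0.6673 0.093 ] [94.3 70. ]
[ 0.669  -0.0588] [ 91.1 -81.7]
[0.5148 0.0926] [-58.1  74.5]
[ 0.5141 -0.0663] [-63.9 -84.3]
[0.6217 0.0942] [48.8 72.6]
[ 0.6262 -0.0632] [ 48.2 -84.8]
```

>>> arm_command(plan=[{"dp": [30, 40, 0], "spin": 0}, {"dp": [18, 40, 20], "spin": 0}, {"dp": [0, 0, 30], "spin": 0}, {"dp": [0, 0, 30], "spin": 0}, {"dp": [0, 0, 25], "spin": 0}], grip=1)

```text
clock: 31.5
position: [0.6729, 0.0219, 0.2918]
ee_rot: [0.695, 0.719, -0.001, -0.001]
ft_force: [0.5, -1.1, 0.7]
grip_width: 0.0
grasp_force: 0.0
```

>>> arm_command(plan=[{"dp": [0, 0, 5], "spin": 0}, {"dp": [0, 0, 4], "spin": 0}, {"dp": [0, 0, 2], "spin": 0}, {"dp": [0, 0, 0], "spin": 0}])

```text
clock: 31.9
position: [0.6734, 0.0215, 0.2847]
ee_rot: [0.695, 0.719, 0.001, 0.0]
ft_force: [0.6, 0.3, 0.1]
grip_width: -0.003
grasp_force: 0.0
```

>>> arm_command(plan=[{"dp": [0, 0, 1.5], "spin": 0}, {"dp": [0, 0, 1.5], "spin": 0}, {"dp": [0, 0, 0], "spin": 0}, {"dp": [0, 0, 0], "spin": 0}])

```text
clock: 32.3
position: [0.6735, 0.0213, 0.2841]
ee_rot: [0.695, 0.719, 0.002, 0.001]
ft_force: [-10.0, 1.2, 22.2]
grip_width: 0.003
grasp_force: 11.4
```

>>> arm_command(plan=[{"dp": [0, 0, 1], "spin": 0}, {"dp": [0, 0, 1], "spin": 0}, {"dp": [0, 0, 0], "spin": 0}, {"dp": [0, 0, 0], "spin": 0}])

```text
clock: 32.7
position: [0.6736, 0.0212, 0.2838]
ee_rot: [0.695, 0.719, 0.002, 0.001]
ft_force: [-16.8, 1.7, 35.6]
grip_width: -0.001
grasp_force: 18.2
```

The bar is on its stop (hard contact at 111 mm height), so the board is flat. Back to the knob.

>>> arm_command(plan=[{"dp": [0, 0, -30], "spin": 0}, {"dp": [0, 0, -45], "spin": 0}, {"dp": [0, 0, -45], "spin": 0}, {"dp": [-40, -28, 0], "spin": 0}, {"dp": [-40, -28, 0], "spin": 0}], grip=-1)

```text
clock: 33.2
position: [0.6197, -0.0605, 0.4003]
ee_rot: [0.694, 0.72, 0.002, 0.002]
ft_force: [0.5, -2.6, -0.5]
grip_width: 0.848
grasp_force: 0.0
```

>>> arm_command(plan=[{"dp": [-40, -28, 0], "spin": 0}, {"dp": [-18, -15, 0], "spin": 0}, {"dp": [0, 0, 0], "spin": -0.14}, {"dp": [0, 0, 0], "spin": -0.14}, {"dp": [0, 0, 0], "spin": -0.14}])

```text
clock: 33.7
position: [0.5788, -0.1195, 0.3989]
ee_rot: [0.528, 0.849, 0.001, 0.001]
ft_force: [-0.7, 0.6, -0.2]
grip_width: 1.0
grasp_force: 0.0
```

>>> arm_command(plan=[{"dp": [0, 0, 0], "spin": -0.14}, {"dp": [0, 0, 0], "spin": -0.14}, {"dp": [0, 0, 0], "spin": -0.14}, {"dp": [0, 0, 0], "spin": -0.14}, {"dp": [0, 0, 0], "spin": -0.14}])

```text
clock: 34.2
position: [0.5789, -0.1194, 0.3988]
ee_rot: [0.204, 0.979, 0.0, 0.001]
ft_force: [0.7, -0.7, 0.7]
grip_width: 1.002
grasp_force: 0.0
```

>>> arm_command(plan=[{"dp": [0, 0, 0], "spin": -0.14}, {"dp": [0, 0, 0], "spin": -0.14}, {"dp": [0, 0, 0], "spin": 0}, {"dp": [0, 0, 0], "spin": 0}])

```text
clock: 34.6
position: [0.5788, -0.1196, 0.3986]
ee_rot: [0.071, 0.997, 0.0, 0.0]
ft_force: [0.1, -0.2, -0.2]
grip_width: 1.003
grasp_force: 0.0
```

```bash
python3 - <<'E'
from h import *
fr(); go(.5781,-.1198,.1497)
E
```

```text
t 34.6 p [ 0.5788 -0.1196  0.3986] q [0.071 0.997 0.    0.   ] g 1.003 F [ 0.1 -0.2 -0.2] gf 0.0
frame coords mm [  -1.  -139.6] heading err (spin needed) 1.397
heading 3.0 spin 0.0 then dp [ 0.7 -0.3 93.9] | dp before spin [ 0.7 -0.4 93.9]
```

>>> arm_command(plan=[{"dp": [0.5, 0, 40], "spin": 0}, {"dp": [0, 0, 35], "spin": 0}, {"dp": [0, 0, 19], "spin": 0}, {"dp": [0, 0, 0], "spin": 0}, {"dp": [0, 0, 0], "spin": 0}])

```text
clock: 35.1
position: [0.5785, -0.1196, 0.3049]
ee_rot: [0.07, 0.998, -0.0, 0.0]
ft_force: [0.9, 0.1, 0.3]
grip_width: 1.001
grasp_force: 0.0
```

>>> arm_command(plan=[{"dp": [0, 0, 0], "spin": 0}, {"dp": [0, 0, 0], "spin": 0}, {"dp": [0, 0, 0], "spin": 0}, {"dp": [0, 0, 0], "spin": 0}, {"dp": [0, 0, 0], "spin": 0}], grip=1, newtons=50)

```text
clock: 35.6
position: [0.5783, -0.1195, 0.3043]
ee_rot: [0.069, 0.998, 0.0, 0.0]
ft_force: [-0.1, -1.4, 1.7]
grip_width: 0.146
grasp_force: 2.5
```

>>> arm_command(plan=[{"dp": [0, 0, 0], "spin": 0}, {"dp": [0, 0, 0], "spin": 0}, {"dp": [0, 0, 0], "spin": 0.14}, {"dp": [0, 0, 0], "spin": 0.14}, {"dp": [0, 0, 0], "spin": 0.14}])

```text
clock: 36.1
position: [0.5783, -0.1197, 0.3044]
ee_rot: [0.278, 0.961, 0.0, 0.0]
ft_force: [-0.6, -0.9, 4.2]
grip_width: 0.132
grasp_force: 49.3
```

>>> arm_command(plan=[{"dp": [0, 0, 0], "spin": 0.14}, {"dp": [0, 0, 0], "spin": 0.14}, {"dp": [0, 0, 0], "spin": 0.14}, {"dp": [0, 0, 0], "spin": 0.14}, {"dp": [0, 0, 0], "spin": 0.14}])

```text
clock: 36.6
position: [0.5783, -0.1197, 0.3044]
ee_rot: [0.591, 0.807, 0.0, 0.0]
ft_force: [-1.0, -1.5, 5.0]
grip_width: 0.129
grasp_force: 49.2
```

>>> arm_command(plan=[{"dp": [0, 0, 0], "spin": 0.14}, {"dp": [0, 0, 0], "spin": 0.12}, {"dp": [0, 0, 0], "spin": 0}, {"dp": [0, 0, 0], "spin": 0}])

```text
clock: 37.0
position: [0.5783, -0.1197, 0.3044]
ee_rot: [0.688, 0.726, 0.0, 0.0]
ft_force: [-2.2, -0.8, 5.3]
grip_width: 0.131
grasp_force: 49.5
```

```bash
python3 - <<'E'
from h import *
fr(); print(manip.get_obs()['torque'])
E
```

```text
t 37.0 p [ 0.5783 -0.1197  0.3044] q [0.688 0.726 0.    0.   ] g 0.131 F [-2.2 -0.8  5.3] gf 49.5
frame coords mm [  -1.4 -139.7] heading err (spin needed) 0.022
[-0.19623173  0.22250661 -0.05829899]
```

>>> arm_command(plan=[{"dp": [0, 0, 0], "spin": 0.03}, {"dp": [0, 0, 0], "spin": 0.02}, {"dp": [0, 0, 0], "spin": 0}])

```text
clock: 37.3
position: [0.5784, -0.1196, 0.3044]
ee_rot: [0.706, 0.708, -0.0, 0.0]
ft_force: [-2.2, -1.8, 5.9]
grip_width: 0.128
grasp_force: 50.6
```

```bash
python3 - <<'E'
from h import *
fr(); print(manip.get_obs()['torque'])
E
```

```text
t 37.3 p [ 0.5784 -0.1196  0.3044] q [ 0.706  0.708 -0.     0.   ] g 0.128 F [-2.2 -1.8  5.9] gf 50.6
frame coords mm [  -1.4 -139.7] heading err (spin needed) -0.028
[-0.33997469  0.28563479  0.8074705 ]
```

>>> arm_command(plan=[{"dp": [0, 0, 0], "spin": 0}, {"dp": [0, 0, 0], "spin": 0}, {"dp": [0, 0, 0], "spin": 0}, {"dp": [0, 0, 0], "spin": 0}, {"dp": [0, 0, 0], "spin": 0}], grip=-1)

```text
clock: 37.8
position: [0.5782, -0.1195, 0.304]
ee_rot: [0.706, 0.708, -0.0, -0.0]
ft_force: [-0.0, -0.2, -0.2]
grip_width: 0.962
grasp_force: 0.0
```

>>> arm_command(plan=[{"dp": [0, 0, -30], "spin": 0}, {"dp": [0, 0, -40], "spin": 0}, {"dp": [0, 0, -35], "spin": 0}, {"dp": [0, 0, 0], "spin": 0}, {"dp": [0, 0, 0], "spin": 0}])

```text
clock: 38.3
position: [0.5783, -0.1196, 0.4095]
ee_rot: [0.706, 0.708, 0.001, 0.0]
ft_force: [-0.6, 0.2, -0.4]
grip_width: 1.0
grasp_force: 0.0
```

```bash
python3 - <<'E'
from h import *
fr(); c,im=shot('wrist','w11.png')
for ce,a,b in blobs(im,(0,150,60),(4,255,255),2,100): print('wing',np.round(ce),a,*long_axis(c,b,.162))
for ce,a,b in blobs(im,(22,130,100),(34,255,255),3,50): print('grip',np.round(ce),a,*long_axis(c,b,.074))
c,im=shot('top')
for ce,a,b in blobs(im,(22,150,120),(34,255,255),3): print('grip',np.round(ce),a,*long_axis(c,b,.074))
go(.565,-.348,.25,np.pi/2+.1)
E
```

```text
t 38.3 p [ 0.5783 -0.1196  0.4095] q [0.706 0.708 0.001 0.   ] g 1.0 F [-0.6  0.2 -0.4] gf 0.0
frame coords mm [  -1.5 -139.6] heading err (spin needed) -0.029
wing [274. 219.] 1149 [ 0.5774 -0.1156] 0.011 [0.054 0.012]
grip [263. 381.] 355 [ 0.5664 -0.3406] 0.079 [0.038 0.015]
grip [430. 249.] 1151 [ 0.4296 -0.6743] 0.089 [0.124 0.12 ]
grip [338. 212.] 58 [ 0.5652 -0.3488] 0.1 [0.055 0.013]
heading 1.574 spin -0.097 then dp [-226.2  -35.8    3. ] | dp before spin [-228.6  -13.7    2.9]
```

The knob is locked against its stop. Recentring the scraper now, since it is close by.

>>> arm_command(plan=[{"dp": [-46, -3, 0], "spin": 0}, {"dp": [-46, -3, 0], "spin": 0}, {"dp": [-46, -3, 0], "spin": 0}, {"dp": [-46, -3, 0], "spin": 0}, {"dp": [-45, -2, 0], "spin": -0.1}])

```text
clock: 38.9
position: [0.5645, -0.3501, 0.4074]
ee_rot: [0.669, 0.743, -0.0, -0.001]
ft_force: [-0.2, 0.2, 0.7]
grip_width: 1.002
grasp_force: 0.0
```

>>> arm_command(plan=[{"dp": [0, 0, 40], "spin": 0}, {"dp": [0, 0, 40], "spin": 0}, {"dp": [0, 0, 30], "spin": 0}, {"dp": [0, 0, 0], "spin": 0}, {"dp": [0, 0, 0], "spin": 0}])

```text
clock: 39.4
position: [0.5648, -0.3486, 0.2989]
ee_rot: [0.67, 0.743, -0.0, -0.001]
ft_force: [-0.0, -0.2, 0.9]
grip_width: 1.0
grasp_force: 0.0
```

```bash
python3 - <<'E'
from h import *
c,im=shot('wrist','w12.png'); obs()
for ce,a,b in blobs(im,(22,130,100),(34,255,255),3,200): print('grip',np.round(ce),a,*long_axis(c,b,.074))
for ce,a,b in blobs(im,(100,120,60),(125,255,255),2,500): print('mat',np.round(ce),a,*long_axis(c,b,.004))
go(.5652,-.3488,.057,np.pi/2+.1)
E
```

```text
t 39.45 p [ 0.5651 -0.3489  0.3003] q [ 0.67   0.743 -0.     0.001] g 0.998 F [-0.2  0.   1.2] gf 0.0
grip [277. 241.] 2101 [ 0.5666 -0.3528] 0.07 [0.058 0.015]
mat [220. 169.] 21374 [ 0.5246 -0.337 ] 0.271 [0.128 0.127]
mat [268. 370.] 4363 [ 0.5715 -0.5218] -1.217 [0.098 0.061]
heading 1.674 spin 0.003 then dp [ 0.   0.1 88.3] | dp before spin [ 0.1  0.  88.3]
```

View pics/w12.png

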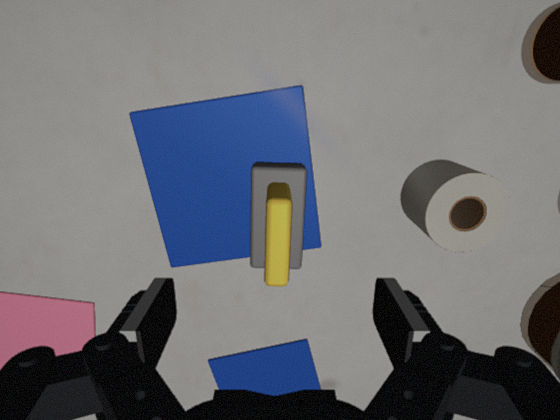

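The w12 picture shows the scraper upright at (277,220), right at the mat's edge, so recentring is worthwhile.

>>> arm_command(plan=[{"dp": [-3.5, 1, 35], "spin": 0.02}, {"dp": [0, 0, 30], "spin": 0}, {"dp": [0, 0, 22], "spin": 0}, {"dp": [0, 0, 0], "spin": 0}, {"dp": [0, 0, 0], "spin": 0}])

```text
clock: 39.95
position: [0.5668, -0.3524, 0.2141]
ee_rot: [0.677, 0.736, 0.0, 0.001]
ft_force: [0.5, 0.4, 0.5]
grip_width: 1.001
grasp_force: 0.0
```

>>> arm_command(plan=[{"dp": [0, 0, 0], "spin": 0}, {"dp": [0, 0, 0], "spin": 0}, {"dp": [0, 0, 0], "spin": 0}, {"dp": [0, 0, 0], "spin": 0}, {"dp": [0, 0, 0], "spin": 0}], grip=1, newtons=50)

```text
clock: 40.45
position: [0.5663, -0.352, 0.2124]
ee_rot: [0.677, 0.736, 0.0, 0.0]
ft_force: [-2.0, 0.5, 3.3]
grip_width: 0.184
grasp_force: 51.4
```

>>> arm_command(plan=[{"dp": [0, 0, 0], "spin": 0}, {"dp": [0, 0, 0], "spin": 0}, {"dp": [0, 0, -10], "spin": 0}, {"dp": [0, 0, -5], "spin": 0}, {"dp": [0, 0, 0], "spin": 0}])

```text
clock: 40.95
position: [0.5664, -0.3522, 0.2281]
ee_rot: [0.677, 0.736, 0.0, 0.001]
ft_force: [-0.2, 0.4, -1.3]
grip_width: 0.178
grasp_force: 50.7
```

>>> arm_command(plan=[{"dp": [8, -18, 0], "spin": 0}, {"dp": [7, -18, 0], "spin": 0}, {"dp": [0, 0, 8], "spin": 0}, {"dp": [0, 0, 6], "spin": 0}, {"dp": [0, 0, 0], "spin": 0}])

```text
clock: 41.45
position: [0.5299, -0.3397, 0.2125]
ee_rot: [0.677, 0.736, 0.0, 0.0]
ft_force: [-0.5, 0.4, -1.6]
grip_width: 0.178
grasp_force: 51.0
```

>>> arm_command(plan=[{"dp": [0, 0, 1], "spin": 0}, {"dp": [0, 0, 0], "spin": 0}, {"dp": [0, 0, 0], "spin": 0}])

```text
clock: 41.75
position: [0.5298, -0.3399, 0.2122]
ee_rot: [0.677, 0.736, 0.0, 0.0]
ft_force: [-0.1, 1.1, 3.5]
grip_width: 0.181
grasp_force: 51.6
```

>>> arm_command(plan=[{"dp": [0, 0, 0], "spin": 0}, {"dp": [0, 0, 0], "spin": 0}, {"dp": [0, 0, 0], "spin": 0}, {"dp": [0, 0, 0], "spin": 0}, {"dp": [0, 0, 0], "spin": 0}], grip=-1)

```text
clock: 42.25
position: [0.5291, -0.34, 0.212]
ee_rot: [0.677, 0.736, 0.0, -0.0]
ft_force: [-0.8, -0.8, 0.3]
grip_width: 0.996
grasp_force: 0.0
```

>>> arm_command(plan=[{"dp": [0, 0, -25], "spin": 0}, {"dp": [0, 0, -45], "spin": 0}, {"dp": [0, 0, -50], "spin": 0}, {"dp": [0, 0, -50], "spin": 0}, {"dp": [0, 0, -50], "spin": 0.08}])

```text
clock: 42.75
position: [0.5286, -0.34, 0.4343]
ee_rot: [0.706, 0.708, 0.0, 0.0]
ft_force: [1.3, -1.2, -1.0]
grip_width: 0.997
grasp_force: 0.0
```

>>> arm_command(plan=[{"dp": [48, -3, 0], "spin": 0}, {"dp": [48, -3, 0], "spin": 0}, {"dp": [48, -3, 0], "spin": 0}, {"dp": [48, -3, 0], "spin": 0}, {"dp": [48, -3, 0], "spin": 0}])

```text
clock: 43.25
position: [0.5128, -0.0983, 0.4322]
ee_rot: [0.706, 0.708, 0.0, 0.0]
ft_force: [0.8, 0.4, -0.5]
grip_width: 1.0
grasp_force: 0.0
```

>>> arm_command(plan=[{"dp": [48, -3, 0], "spin": 0}, {"dp": [48, -3, 0], "spin": 0}, {"dp": [48, -3, 0], "spin": 0}, {"dp": [48, -3, 0], "spin": 0}, {"dp": [48, -3, 0], "spin": 0}])

```text
clock: 43.75
position: [0.4971, 0.1415, 0.4324]
ee_rot: [0.706, 0.708, 0.001, -0.0]
ft_force: [0.8, 0.6, -0.1]
grip_width: 1.001
grasp_force: 0.0
```

>>> arm_command(plan=[{"dp": [48, -3, 0], "spin": 0}, {"dp": [48, -3, 0], "spin": 0}, {"dp": [48, -3, 0], "spin": 0}, {"dp": [48, -3, 0], "spin": 0}, {"dp": [0, 0, 0], "spin": 0}])

```text
clock: 44.25
position: [0.4823, 0.3393, 0.4308]
ee_rot: [0.703, 0.712, -0.0, -0.001]
ft_force: [-0.4, -1.1, -0.8]
grip_width: 1.004
grasp_force: 0.0
```

>>> arm_command(plan=[{"dp": [0, 0, 0], "spin": 0}, {"dp": [0, 0, 0], "spin": 0}])

```text
clock: 44.45
position: [0.4856, 0.3307, 0.4322]
ee_rot: [0.707, 0.708, -0.0, 0.0]
ft_force: [0.1, -1.0, 0.3]
grip_width: 0.999
grasp_force: 0.0
```

```bash
python3 - <<'E'
from h import *
obs(); c,im=shot('wrist','w13.png'); np.savez('pics/w13.npz',R=c[3],t=c[4],k=c[:3])
for ce,a,b in blobs(im,(5,130,100),(18,255,255),8,30): print('orange',np.round(ce),a,back(c,ce,.1).round(4),back(c,ce,.063).round(4))
for n in ['cover_post','carousel','sink_mid','can_blue_mid','can_black_mid']:
  for r in finder.find_in('wrist',n)[:2]: print(n,round(r['score'],2),np.round(r['position'],3))
c,im=shot('top')
for ce,a,b in blobs(im,(22,150,120),(34,255,255),3): print('grip',np.round(ce),a,*long_axis(c,b,.074))
E
```

```text
t 44.45 p [0.4856 0.3307 0.4322] q [ 0.707  0.708 -0.     0.   ] g 0.999 F [ 0.1 -1.   0.3] gf 0.0
orange [319. 218.] 233 [0.5263 0.3042 0.1   ] [0.5314 0.2909 0.063 ]
orange [206. 170.] 215 [0.4246 0.3488 0.1   ] [0.4172 0.341  0.063 ]
orange [384. 371.] 199 [0.6048 0.1265 0.1   ] [0.6195 0.0914 0.063 ]
orange [344. 119.] 144 [0.5442 0.3926 0.1   ] [0.5515 0.3902 0.063 ]
orange [382. 349.] 86 [0.6003 0.1558 0.1   ] [0.6144 0.1243 0.063 ]
orange [319. 159.] 79 [0.5244 0.3586 0.1   ] [0.5292 0.352  0.063 ]
cover_post 0.74 [0.485 0.355 0.058]
carousel 0.81 [0.502 0.345 0.062]
carousel 0.38 [0.568 0.112 0.106]
can_blue_mid 0.26 [0.486 0.352 0.06 ]
can_black_mid 0.39 [0.615 0.103 0.025]
can_black_mid 0.38 [0.564 0.119 0.035]
grip [430. 249.] 1149 [ 0.4296 -0.6745] -1.492 [0.122 0.121]
grip [334. 222.] 60 [ 0.528  -0.3371] 0.089 [0.055 0.014]
```

View pics/w13.png

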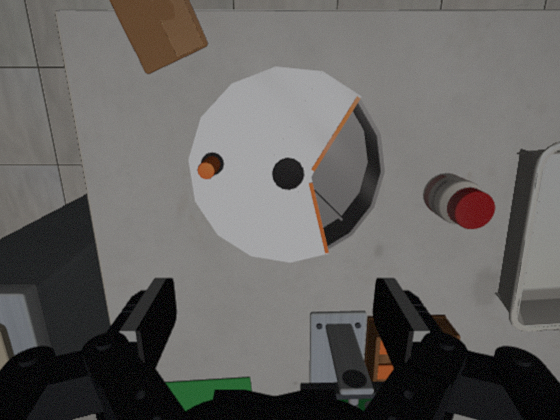

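The w13 picture shows the carousel hub at (288,173) and the post top at (206,170). The opening's orange edges run to (358,98) and (327,250), and one divider shows from (318,192) to (343,218). That makes 14 pictures viewed, so from here I work by numbers only.

```bash
python3 - <<'E'
from h import *
d=np.load('pics/w13.npz'); c=(*d['k'],d['R'],d['t']); im=cv2.imread('pics/w13.png')
# cover outline: white cover convex hull -> circle fit at z=.063
m=cv2.inRange(im,(140,140,140),(255,255,255)); 
k,l,s,ce=cv2.connectedComponentsWithStats(m); i=l[200,240]; print('lab',i,s[i])
h=cv2.convexHull(np.argwhere(l==i)[:,::-1])[:,0]
P=np.array([back(c,p,.063)[:2] for p in h])
P=P[np.hypot(*(P-[.49,.345]).T)>.08]
A=np.c_[2*P,np.ones(len(P))]; x=np.linalg.lstsq(A,(P**2).sum(1),rcond=None)[0]; C=x[:2]; r=np.sqrt(x[2]+C@C); print('centre',C,'r',r,'resid',np.abs(np.hypot(*(P-C).T)-r).max())
for n,p,z in [('hub',(288,173),.066),('post top',(206,170),.1),('post base',(212,163),.063),('e1o',(358,98),.063),('e2o',(327,250),.063),('div a',(318,192),.022),('div b',(343,218),.022)]:
    q=back(c,p,z)[:2]; v=q-C; print(n,q.round(4),'r',np.hypot(*v).round(4),'ang',np.arctan2(v[1],v[0]).round(3))
E
```

```text
lab 1 [  188    66   174   197 20978]
centre [0.49810107 0.3384417 ] r 0.09814026310836646 resid 0.0013566897101277287
hub [0.4988 0.3389] r 0.0008 ang 0.607
post top [0.4248 0.3489] r 0.074 ang 3.0
post base [0.4237 0.3481] r 0.075 ang 3.012
e1o [0.5629 0.4094] r 0.0961 ang 0.83
e2o [0.542  0.2543] r 0.0949 ang -1.09
div a [0.5349 0.3074] r 0.0482 ang -0.701
div b [0.5654 0.276 ] r 0.0918 ang -0.747
```

>>> arm_command(plan=[{"dp": [9, -31, 20], "spin": 0}, {"dp": [9, -30, 30], "spin": 0}, {"dp": [0, 0, 40], "spin": 0}, {"dp": [0, 0, 40], "spin": 0}, {"dp": [0, 0, 0], "spin": 0}], grip=0.1)

```text
clock: 45.3
position: [0.4224, 0.3486, 0.2977]
ee_rot: [0.706, 0.708, -0.004, 0.0]
ft_force: [-1.2, -1.3, 0.1]
grip_width: 0.447
grasp_force: 0.0
```

>>> arm_command(plan=[{"dp": [0, 0, 30], "spin": 0}, {"dp": [0, 0, 20], "spin": 0}, {"dp": [0, 0, 10], "spin": 0}, {"dp": [0, 0, 0], "spin": 0}, {"dp": [0, 0, 0], "spin": 0}])

```text
clock: 45.8
position: [0.4247, 0.35, 0.2437]
ee_rot: [0.706, 0.708, 0.001, -0.0]
ft_force: [0.8, -0.1, 0.1]
grip_width: 0.452
grasp_force: 0.0
```

>>> arm_command(plan=[{"dp": [0, 0, 0], "spin": 0}, {"dp": [0, 0, 0], "spin": 0}, {"dp": [0, 0, 0], "spin": 0}, {"dp": [0, 0, 0], "spin": 0}, {"dp": [0, 0, 0], "spin": 0}], grip=1, newtons=30)

```text
clock: 46.3
position: [0.4245, 0.35, 0.2434]
ee_rot: [0.706, 0.708, 0.001, -0.0]
ft_force: [0.4, -0.5, 6.1]
grip_width: 0.171
grasp_force: 29.4
```

```bash
cat >> h.py <<'E'
CC=np.array([.4983,.3386])
def arc(turn,n):
    o=obs(); R=Rn.from_quat(o['ee_rot']).as_matrix(); v=o['position'][:2]-CC; r=np.hypot(*v); a=np.arctan2(v[1],v[0]); print('r',r.round(4),'ang',a.round(3))
    A=a+np.linspace(0,turn,n+1); P=CC+.075*np.c_[np.cos(A),np.sin(A)]; D=np.diff(P,axis=0); print(np.round(D@R[:2,:2]*1000,1).tolist())
E
python3 - <<'E'
from h import *
arc(1.65,12)
E
```

```text
t 46.3 p [0.4245 0.35   0.2434] q [ 0.706  0.708  0.001 -0.   ] g 0.171 F [ 0.4 -0.5  6.1] gf 29.4
r 0.0746 ang 2.988
[[-10.3, -0.9], [-10.3, 0.5], [-10.1, 1.9], [-9.8, 3.3], [-9.2, 4.6], [-8.5, 5.8], [-7.6, 6.9], [-6.6, 7.9], [-5.5, 8.7], [-4.2, 9.4], [-2.9, 9.9], [-1.5, 10.2]]
```

>>> arm_command(plan=[{"dp": [-10.3, -0.9, 0], "spin": 0}, {"dp": [-10.3, 0.5, 0], "spin": 0}, {"dp": [-10.1, 1.9, 0], "spin": 0}, {"dp": [-9.8, 3.3, 0], "spin": 0}])

```text
clock: 46.7
position: [0.4288, 0.3096, 0.2433]
ee_rot: [0.706, 0.709, 0.001, -0.001]
ft_force: [-4.9, 3.6, 9.9]
grip_width: 0.176
grasp_force: 30.3
```

>>> arm_command(plan=[{"dp": [-9.2, 4.6, 0], "spin": 0}, {"dp": [-8.5, 5.8, 0], "spin": 0}, {"dp": [-7.6, 6.9, 0], "spin": 0}, {"dp": [-6.6, 7.9, 0], "spin": 0}])

```text
clock: 47.1
position: [0.453, 0.2755, 0.2425]
ee_rot: [0.706, 0.708, -0.003, -0.001]
ft_force: [-16.0, -12.5, 15.0]
grip_width: 0.175
grasp_force: 31.9
```

>>> arm_command(plan=[{"dp": [-5.5, 8.7, 0], "spin": 0}, {"dp": [-4.2, 9.4, 0], "spin": 0}, {"dp": [-2.9, 9.9, 0], "spin": 0}, {"dp": [-1.5, 10.2, 0], "spin": 0}, {"dp": [0, 0, 0], "spin": 0}])

```text
clock: 47.6
position: [0.4933, 0.2599, 0.2417]
ee_rot: [0.707, 0.707, -0.002, 0.001]
ft_force: [-1.5, -11.6, 5.8]
grip_width: 0.174
grasp_force: 31.7
```

```bash
cat >> h.py <<'E'
def parts(n='wrist'):
    c,im=shot(n)
    for a in (1.6,3.17,-1.54,.03):
        out=[]
        for rr in (.050,.058,.066):
            u,v=proj(c,[*(CC+rr*np.array([np.cos(a),np.sin(a)])),.056])[0]
            out.append((int(u),int(v),np.median(im[int(v)-3:int(v)+4,int(u)-3:int(u)+4].reshape(-1,3),axis=0).astype(int).tolist() if 4<v<415 and 4<u<555 else None))
        print(n,'dir',a,out)
E
python3 - <<'E'
from h import *
arc(1.6,11)
for n in ('wrist','scene','top'): parts(n)
for n in ('sink_mid','can_blue_mid','can_black_mid'):
  for k in ('scene','wrist'):
    for r in finder.find_in(k,n)[:2]: print(n,k,round(r['score'],2),np.round(r['position'],3))
E
```

```text
t 47.6 p [0.4933 0.2599 0.2417] q [ 0.707  0.707 -0.002  0.001] g 0.174 F [ -1.5 -11.6   5.8] gf 31.7
r 0.0788 ang -1.635
[[0.1, 10.9], [1.7, 10.8], [3.2, 10.4], [4.7, 9.8], [6.1, 9.1], [7.3, 8.1], [8.4, 6.9], [9.3, 5.6], [10.0, 4.2], [10.6, 2.7], [10.8, 1.2]]
wrist dir 1.6 [(285, -38, None), (285, -64, None), (285, -90, None)]
wrist dir 3.17 [(170, 103, [149, 148, 148]), (152, 103, [148, 147, 147]), (133, 104, [149, 148, 148])]
wrist dir -1.54 [(289, 211, [151, 150, 150]), (290, 226, [151, 150, 150]), (290, 242, [151, 150, 150])]
wrist dir 0.03 [(406, 96, [149, 148, 147]), (425, 95, [148, 147, 146]), (444, 95, [148, 147, 147])]
scene dir 1.6 [(203, 151, [41, 41, 40]), (202, 150, [42, 41, 44]), (201, 149, [49, 48, 48])]
scene dir 3.17 [(197, 162, [240, 243, 242]), (195, 163, [240, 243, 242]), (193, 164, [240, 243, 242])]
scene dir -1.54 [(214, 164, [33, 46, 70]), (215, 165, [33, 44, 64]), (216, 167, [50, 51, 72])]
scene dir 0.03 [(219, 153, [26, 25, 23]), (221, 152, [27, 26, 25]), (223, 151, [30, 29, 28])]
top dir 1.6 [(134, 233, [107, 125, 134]), (132, 233, [110, 127, 136]), (129, 233, [110, 127, 136])]
top dir 3.17 [(148, 246, [97, 113, 121]), (148, 248, [98, 114, 122]), (148, 251, [99, 115, 124])]
top dir -1.54 [(161, 232, [34, 40, 43]), (163, 232, [36, 41, 46]), (166, 232, [40, 48, 50])]
top dir 0.03 [(147, 219, [98, 113, 121]), (147, 216, [94, 109, 116]), (147, 214, [90, 105, 112])]
sink_mid scene 0.24 [0.578 0.017 0.114]
sink_mid wrist 0.93 [0.498 0.379 0.012]
can_black_mid scene 0.73 [ 0.524 -0.356  0.03 ]
```

>>> arm_command(plan=[{"dp": [0, 0, 0], "spin": 0}, {"dp": [0, 0, 0], "spin": 0}, {"dp": [0, 0, 0], "spin": 0}, {"dp": [0, 0, 0], "spin": 0}], grip=0.1)

```text
clock: 48.45
position: [0.4924, 0.2636, 0.2421]
ee_rot: [0.706, 0.708, 0.0, -0.0]
ft_force: [0.2, 0.6, 0.2]
grip_width: 0.447
grasp_force: 0.0
```

>>> arm_command(plan=[{"dp": [0, 0, -40], "spin": 0}, {"dp": [0, 0, -50], "spin": 0}, {"dp": [0, 0, -50], "spin": 0}, {"dp": [45, 0, -20], "spin": 0}, {"dp": [45, 0, 0], "spin": 0}])

```text
clock: 48.95
position: [0.4932, 0.3538, 0.4071]
ee_rot: [0.707, 0.707, 0.004, -0.0]
ft_force: [0.9, 0.8, -0.1]
grip_width: 0.452
grasp_force: 0.0
```

>>> arm_command(plan=[{"dp": [0, 0, 0], "spin": 0}, {"dp": [0, 0, 0], "spin": 0}, {"dp": [0, 0, 0], "spin": 0}])

```text
clock: 49.25
position: [0.4925, 0.3525, 0.4019]
ee_rot: [0.706, 0.708, -0.0, 0.0]
ft_force: [-0.1, -0.4, -1.1]
grip_width: 0.45
grasp_force: 0.0
```

```bash
python3 - <<'E'
from h import *
obs(); parts('wrist'); parts('scene')
c,im=shot('wrist','w14.png')
for ce,a,b in blobs(im,(5,130,100),(18,255,255),8,30):
    v=back(c,ce,.063)[:2]-CC; w=back(c,ce,.1)[:2]-CC; print('orange',np.round(ce),a,'z63 r,ang',np.hypot(*v).round(3),np.arctan2(v[1],v[0]).round(2),'z100',np.hypot(*w).round(3),np.arctan2(w[1],w[0]).round(2))
for n in ('sink_mid','can_blue_mid','can_black_mid'):
    for r in finder.find_in('wrist',n)[:2]: print(n,round(r['score'],2),np.round(r['position'],3))
E
```

```text
t 49.25 p [0.4925 0.3525 0.4019] q [ 0.706  0.708 -0.     0.   ] g 0.45 F [-0.1 -0.4 -1.1] gf 0.0
wrist dir 1.6 [(279, 147, [129, 123, 119]), (279, 138, [129, 123, 118]), (279, 129, [129, 122, 119])]
wrist dir 3.17 [(228, 201, [170, 168, 168]), (219, 201, [170, 169, 168]), (211, 201, [170, 168, 168])]
wrist dir -1.54 [(281, 248, [170, 169, 168]), (282, 255, [169, 168, 168]), (282, 262, [170, 168, 169])]
wrist dir 0.03 [(333, 198, [169, 168, 168]), (341, 198, [170, 168, 168]), (350, 198, [169, 168, 168])]
scene dir 1.6 [(203, 151, [123, 121, 132]), (202, 150, [111, 116, 114]), (201, 149, [89, 85, 81])]
scene dir 3.17 [(197, 162, [239, 242, 241]), (195, 163, [239, 242, 241]), (193, 164, [239, 242, 241])]
scene dir -1.54 [(214, 164, [153, 166, 219]), (215, 165, [144, 158, 176]), (216, 167, [156, 164, 170])]
scene dir 0.03 [(219, 153, [239, 242, 241]), (221, 152, [240, 242, 241]), (223, 151, [240, 242, 241])]
orange [236. 156.] 352 z63 r,ang 0.059 2.33 z100 0.061 2.21
orange [390. 402.] 240 z63 r,ang 0.274 -1.08 z100 0.231 -1.06
orange [316. 171.] 186 z63 r,ang 0.043 0.76 z100 0.046 0.95
orange [274. 293.] 183 z63 r,ang 0.098 -1.64 z100 0.075 -1.66
orange [397. 417.] 138 z63 r,ang 0.298 -1.09 z100 0.252 -1.07
orange [364. 156.] 91 z63 r,ang 0.086 0.53 z100 0.081 0.66
orange [145.  65.] 52 z63 r,ang 0.163 2.34 z100 0.153 2.29
orange [129.  80.] 31 z63 r,ang 0.166 2.44 z100 0.154 2.39
sink_mid 0.84 [0.497 0.398 0.055]
```

```bash
python3 - <<'E'
from h import *
a=cv2.imread('pics/w13.png'); print('floor empty',a[185,345],a[160,340])
im=cv2.imread('pics/w14.png'); c=cam('wrist'); g=cv2.cvtColor(im,cv2.COLOR_BGR2GRAY)
C=cv2.HoughCircles(g[90:190,215:345],cv2.HOUGH_GRADIENT,1,15,param1=80,param2=12,minRadius=17,maxRadius=27)
if C is not None:
    for x,y,r in C[0][:5]: p=back(c,(x+215,y+90),.056)[:2]; print(x+215,y+90,r,p.round(4),np.hypot(*(p-CC)).round(4),np.arctan2(*(p-CC)[::-1]).round(3))
print(g[100:186:6,240:322:6])
go(.497,.397,.040)
E
```

```text
floor empty [102 104 105] [107 107 111]
243.5 132.5 25.2 [0.4643 0.4024] 0.0723 2.061
312.5 124.5 26.4 [0.5257 0.4095] 0.0761 1.202
263.5 144.5 25.2 [0.4821 0.3918] 0.0556 1.866
289.5 153.5 25.2 [0.5057 0.3838] 0.0458 1.407
303.5 136.5 19.6 [0.518 0.399] 0.0636 1.255
[[126 107 106 110 111 108 112 113 111 111 113 116 114 115]
 [ 62 106 106 107 109 108 110 111 111 114 115 112 115  90]
 [104 104 106 106 106 107  90 111 116 113 112 113 113 107]
 [105 105 102 107 108  85 123 126 123 117 111 111 111 113]
 [108 105 102 109 116 120  91  50  98  84 110 111 113 111]
 [103 107 106 106 115  55 124 123 122  54  58 112 112 113]
 [106 103 108 103  46  42 123 120 125  84 107 108 115 114]
 [ 99 102 101 106 120  34 121 119 125 124  88 111 110 110]
 [ 38 102 104 103  92 119  85 123 123  81 106 106 106  85]
 [102  39 101 105 104 108 117 108 108 113 104 103  74 110]
 [109 113  36 104 104 106 105 106 107 106 103  72 110 107]
 [169 169 106  95 104 104 105 102 109 103  70 106 107  92]
 [169 172 166 169 113  97 102 104 106  48  92 109 111 131]
 [167 170 167 168 170 174 135 148 173 105 144 170 169 168]
 [168 167 170 168 168 168 166 171 170 169 166 171 170 167]]
heading 1.573 spin 0.0 then dp [ 44.2   4.7 207.3] | dp before spin [ 44.1   4.7 207.3]
```

The pixel grid shows fins (bright and dark alternating) around (282,133), and the finder agrees with 0.84 at radius 59 mm. So this is the heat sink, under the opening. Taking it out.

>>> arm_command(plan=[{"dp": [22, 3, 0], "spin": 0}, {"dp": [23, 2, 10], "spin": 0}, {"dp": [0, 0, 40], "spin": 0}, {"dp": [0, 0, 40], "spin": 0}, {"dp": [0, 0, 10], "spin": 0}], grip=-0.2)

```text
clock: 50.05
position: [0.496, 0.3976, 0.2977]
ee_rot: [0.706, 0.708, -0.003, -0.0]
ft_force: [-0.3, 0.6, -0.1]
grip_width: 0.599
grasp_force: 0.0
```

>>> arm_command(plan=[{"dp": [0, 0, 0], "spin": 0}, {"dp": [0, 0, 0], "spin": 0}, {"dp": [0, 0, 0], "spin": 0}])

```text
clock: 50.35
position: [0.4978, 0.3986, 0.3046]
ee_rot: [0.706, 0.708, 0.002, -0.0]
ft_force: [0.6, 0.8, -0.5]
grip_width: 0.603
grasp_force: 0.0
```

```bash
python3 - <<'E'
from h import *
obs(); c,im=shot('wrist','w15.png'); go(.4975,.398,.040)
for r in finder.find_in('wrist','sink_mid')[:2]: print(round(r['score'],2),np.round(r['position'],4),proj(c,r['position']))
g=cv2.cvtColor(im,cv2.COLOR_BGR2GRAY); u,v=map(int,proj(c,[.4975,.398,.056])[0]); print(u,v)
print(g[v-70:v+70:9,u-70:u+70:7])
E
```

```text
t 50.35 p [0.4978 0.3986 0.3046] q [ 0.706  0.708  0.002 -0.   ] g 0.603 F [ 0.6  0.8 -0.5] gf 0.0
heading 1.574 spin 0.0 then dp [ -0.6  -0.2 109.3] | dp before spin [ -0.9  -0.4 109.3]
0.89 [0.5007 0.4019 0.0514] [[278.19368634 216.84321937]]
273 224
[[141 142 144 144 144 145 143 146 145 142 147 145 146 146 146 140 141 147
  141 145]
 [144 140 147 148 146  57  32  30  27  34  35  37  42  39  35  47 139 148
  148 142]
 [142 143  63  37  33  33  35  32  63 110 116 115  96  38  42  35  37  39
   34 145]
 [ 76  32  83 116 113 110 109 110 113  62 121 100 110 112 113 112 115 114
  118  40]
 [ 80 105 107 108 108 108 108 112  63 139  97  51 137  66 114 114 113 114
  109 110]
 [104 109 108 108 110 110 113  61  64  69  66  51  62  50 112 109 112 115
  109 113]
 [ 38 107 105 109 106 106 110  60 129  68 123 113  52 101  83 111 111 110
  113 110]
 [105  40  51 107 109 108 108 136  77 137 136 132 113  53  52 111 109 108
   83  34]
 [103 100  99  40 105 104 110  52 115 132 132 137 136  58  74 106 106  31
   54 106]
 [103 103 103 105  33  64 105 102  81  57 130 136  82 106 120 103  26 110
  109 106]
 [110  79 105 107 104  89  41 106 101  93 106 112 107 117  31  30 106 105
  107 104]
 [184 160 112  85  87 104 107  41  76 103 106 106 107  29  99 103 103 103
  106 104]
 [182 180 182 183 123 112  82 102  82  40  76  72  24 105 101 103 106  77
   84 127]
 [ 52  42  85 183 182 183 184 112 113  77  49  69  94  64 124 102 112 126
  188   1]
 [ 50  11  35 179 185 185 180 183 186 183 184 183 174 171 183 183 181 182
  187   5]
 [ 42  13  16 183 181 183 182 182 183 126  27  48 186 185 178 184 182 183
  175   5]]
```

>>> arm_command(plan=[{"dp": [2, 2, 30], "spin": 0}, {"dp": [0, 0, 30], "spin": 0}, {"dp": [0, 0, 20], "spin": 0}, {"dp": [0, 0, 0], "spin": 0}, {"dp": [0, 0, 0], "spin": 0}])

```text
clock: 50.95
position: [0.4995, 0.4006, 0.2233]
ee_rot: [0.706, 0.708, 0.001, 0.0]
ft_force: [0.6, 0.2, -0.1]
grip_width: 0.6
grasp_force: 0.0
```

>>> arm_command(plan=[{"dp": [0, 0, 15], "spin": 0}, {"dp": [0, 0, 14], "spin": 0}, {"dp": [0, 0, 0], "spin": 0}, {"dp": [0, 0, 0], "spin": 0}])

```text
clock: 51.35
position: [0.499, 0.4004, 0.1929]
ee_rot: [0.706, 0.708, -0.0, -0.0]
ft_force: [0.6, -0.7, 0.2]
grip_width: 0.602
grasp_force: 0.0
```

>>> arm_command(plan=[{"dp": [0, 0, 0], "spin": 0}, {"dp": [0, 0, 0], "spin": 0}, {"dp": [0, 0, 0], "spin": 0}, {"dp": [0, 0, 0], "spin": 0}, {"dp": [0, 0, 0], "spin": 0}], grip=1, newtons=40)

```text
clock: 51.85
position: [0.4993, 0.4006, 0.1937]
ee_rot: [0.706, 0.708, 0.001, -0.0]
ft_force: [-0.0, 0.5, 6.2]
grip_width: 0.46
grasp_force: 40.3
```

>>> arm_command(plan=[{"dp": [0, 0, 0], "spin": 0}, {"dp": [0, 0, 0], "spin": 0}, {"dp": [0, 0, 0], "spin": 0}])

```text
clock: 52.15
position: [0.4993, 0.4006, 0.1937]
ee_rot: [0.706, 0.708, 0.001, -0.0]
ft_force: [-0.7, -1.4, 5.3]
grip_width: 0.455
grasp_force: 40.3
```

>>> arm_command(plan=[{"dp": [0, 0, -20], "spin": 0}, {"dp": [0, 0, -30], "spin": 0}, {"dp": [0, 0, -30], "spin": 0}, {"dp": [0, 0, -40], "spin": 0}, {"dp": [0, 0, -40], "spin": 0}], newtons=60)

```text
clock: 52.65
position: [0.4987, 0.4002, 0.3539]
ee_rot: [0.706, 0.708, -0.001, -0.0]
ft_force: [0.3, -0.0, -0.4]
grip_width: 0.454
grasp_force: 60.3
```

>>> arm_command(plan=[{"dp": [0, 0, -40], "spin": 0}, {"dp": [0, 0, -15], "spin": 0}, {"dp": [-20, 5, 0], "spin": 0}, {"dp": [-35, 8, 0], "spin": 0}, {"dp": [-35, 8, 0], "spin": 0}])

```text
clock: 53.15
position: [0.5202, 0.3089, 0.4061]
ee_rot: [0.706, 0.708, -0.001, -0.0]
ft_force: [1.1, -0.3, -1.2]
grip_width: 0.46
grasp_force: 60.3
```

>>> arm_command(plan=[{"dp": [-40, 8, 0], "spin": 0}, {"dp": [-40, 8, 0], "spin": 0}, {"dp": [-40, 8, 0], "spin": 0}, {"dp": [-40, 8, 0], "spin": 0}, {"dp": [-40, 8, 0], "spin": 0}])

```text
clock: 53.65
position: [0.5606, 0.108, 0.4064]
ee_rot: [0.706, 0.708, -0.001, -0.001]
ft_force: [0.7, 0.2, -0.7]
grip_width: 0.453
grasp_force: 60.3
```

>>> arm_command(plan=[{"dp": [-40, 8, 0], "spin": 0}, {"dp": [-30, 8, 0], "spin": 0}, {"dp": [-15, 4, 0], "spin": 0}, {"dp": [0, 0, 0], "spin": 0}, {"dp": [0, 0, 0], "spin": 0}])

```text
clock: 54.15
position: [0.5808, 0.0256, 0.4068]
ee_rot: [0.706, 0.708, -0.001, -0.001]
ft_force: [0.8, 0.4, -1.1]
grip_width: 0.456
grasp_force: 60.3
```

```bash
python3 - <<'E'
from h import *
fr(); go(.5805,.0202,.1477); c,im=shot('wrist','w16.png')
for r in finder.find_in('wrist','sink_mid')[:2]: print(round(r['score'],2),np.round(r['position'],4))
for r in finder.find_in('wrist','chip_top')[:2]: print(round(r['score'],2),np.round(r['position'],4))
# board edges along rows through the board and black chip, sampled on z planes in frame coords
g=cv2.cvtColor(im,cv2.COLOR_BGR2HSV)
m=blobs(im,(45,60,30),(85,255,255),3,500)
for ce,a,b in m: print('green',np.round(ce),a,np.round([(back(c,q,.1075)[:2]-CE)@np.c_[U,V]*1000 for q in b]).tolist())
print([im[int(v),int(u)].tolist() for x in range(-30,44,4) for u,v in [proj(c,[*(CE+U*x/1000+V*.0215),.1125])[0]] if 0<v<420])
E
```

```text
t 54.15 p [0.5808 0.0256 0.4068] q [ 0.706  0.708 -0.001 -0.001] g 0.456 F [ 0.8  0.4 -1.1] gf 60.3
frame coords mm [5.7 5.4] heading err (spin needed) -0.03
heading 1.573 spin 0.0 then dp [ -5.4  -0.3 104.1] | dp before spin [-5.400e+00 -1.000e-01  1.041e+02]
0.57 [0.5816 0.0296 0.2638]
0.63 [0.5869 0.0585 0.1029]
green [267. 172.] 14329 [[-55.0, 82.0], [52.0, 88.0], [70.0, -52.0], [-57.0, -61.0]]
green [111. 229.] 11504 [[-181.0, 25.0], [-79.0, 30.0], [-84.0, -63.0], [-197.0, -70.0]]
[[66, 109, 51], [63, 106, 47], [68, 109, 51], [59, 97, 44], [44, 47, 49], [52, 51, 53], [41, 41, 42], [48, 49, 51], [50, 46, 48], [54, 49, 53], [54, 51, 53], [54, 51, 52], [43, 44, 44], [56, 54, 56], [51, 48, 51], [73, 117, 58], [75, 118, 57], [74, 117, 59], [71, 116, 56]]
```

```bash
python3 - <<'E'
from h import *
c=cam('wrist'); im=cv2.imread('pics/w16.png')
for x in (-12,0,12,24):
    s=''
    for y in range(-40,42,2):
        u,v=proj(c,[*(CE+U*x/1000+V*y/1000),.1125])[0]; p=im[int(v),int(u)].astype(int) if 0<v<420 else [0,0,0]
        s+='G' if p[1]-p[0]>20 else ('k' if max(p)<70 else '.')
    print(x,s)
# sink bottom rim columns: sink silhouette width in frame u at its own height
E
```

```text
-12 .......kGGkkkkkkkkkkkkkkkkkkkkkkkGGGGGGGG
0 ..........kkkkkkkkkkkkkkkkkkkkkkkGGGGGGGG
12 kkk.......kkkkkkkkkkkkkkkkkkkkkkkGGGGGGGG
24 .......GGGkkkkkkkkkkkkkkkkkkkkkkkGGGGGGkk
```

>>> arm_command(plan=[{"dp": [-5, 0, 30], "spin": 0}, {"dp": [0, 0, 30], "spin": 0}, {"dp": [0, 0, 20], "spin": 0}, {"dp": [0, 0, 12], "spin": 0}, {"dp": [0, 0, 0], "spin": 0}])

```text
clock: 54.8
position: [0.5808, 0.0215, 0.3147]
ee_rot: [0.706, 0.709, -0.001, -0.001]
ft_force: [-0.4, 0.1, -0.7]
grip_width: 0.452
grasp_force: 60.4
```

>>> arm_command(plan=[{"dp": [0, 0, 6], "spin": 0}, {"dp": [0, 0, 4], "spin": 0}, {"dp": [0, 0, 2], "spin": 0}, {"dp": [0, 0, 0], "spin": 0}, {"dp": [0, 0, 0], "spin": 0}])

```text
clock: 55.3
position: [0.5814, 0.0206, 0.3044]
ee_rot: [0.706, 0.708, 0.0, 0.0]
ft_force: [0.5, 1.1, -0.5]
grip_width: 0.454
grasp_force: 60.4
```

```bash
python3 - <<'E'
from h import *
fr()
E
```

```text
t 55.3 p [0.5814 0.0206 0.3044] q [0.706 0.708 0.    0.   ] g 0.454 F [ 0.5  1.1 -0.5] gf 60.4
frame coords mm [6.1 0.4] heading err (spin needed) -0.029
```

>>> arm_command(plan=[{"dp": [0, 0, 2], "spin": 0}, {"dp": [0, 0, 1], "spin": 0}, {"dp": [0, 0, 0], "spin": 0}, {"dp": [0, 0, 0], "spin": 0}])

```text
clock: 55.7
position: [0.5812, 0.0207, 0.3011]
ee_rot: [0.706, 0.708, -0.0, -0.0]
ft_force: [0.3, -0.5, -0.9]
grip_width: 0.455
grasp_force: 60.4
```

>>> arm_command(plan=[{"dp": [0, 0, 1], "spin": 0}, {"dp": [0, 0, 0], "spin": 0}, {"dp": [0, 0, 0], "spin": 0}])

```text
clock: 56.0
position: [0.5813, 0.0206, 0.3003]
ee_rot: [0.706, 0.708, 0.0, 0.0]
ft_force: [-1.5, 0.2, 2.0]
grip_width: 0.454
grasp_force: 60.8
```

>>> arm_command(plan=[{"dp": [0, 0, 0], "spin": 0}, {"dp": [0, 0, 0], "spin": 0}, {"dp": [0, 0, 0], "spin": 0}, {"dp": [0, 0, 0], "spin": 0}, {"dp": [0, 0, 0], "spin": 0}], grip=-0.3)

```text
clock: 56.5
position: [0.5812, 0.0207, 0.3001]
ee_rot: [0.706, 0.708, -0.0, -0.0]
ft_force: [-0.2, 0.0, -0.2]
grip_width: 0.65
grasp_force: 0.0
```

>>> arm_command(plan=[{"dp": [0, 0, -15], "spin": 0}, {"dp": [0, 0, -25], "spin": 0}, {"dp": [0, 0, -40], "spin": 0}, {"dp": [0, 0, -40], "spin": 0}, {"dp": [0, 0, -20], "spin": 0}])

```text
clock: 57.0
position: [0.5814, 0.02, 0.4449]
ee_rot: [0.706, 0.708, 0.002, 0.001]
ft_force: [0.0, -0.4, -0.7]
grip_width: 0.656
grasp_force: 0.0
```

>>> arm_command(plan=[{"dp": [0, -45, 0], "spin": 0}, {"dp": [0, -45, 0], "spin": 0}, {"dp": [0, 0, 0], "spin": 0}, {"dp": [0, 0, 0], "spin": 0}, {"dp": [0, 0, 0], "spin": 0}])

```text
clock: 57.5
position: [0.4918, 0.0204, 0.4409]
ee_rot: [0.706, 0.708, 0.001, 0.0]
ft_force: [0.4, 0.3, 0.6]
grip_width: 0.652
grasp_force: 0.0
```

```bash
python3 - <<'E'
from h import *
fr()
for n in ('wrist','scene'):
    c,im=shot(n)
    for k in ('sink_mid','chip_top','scraper_mid'):
        for r in finder.find_in(n,k)[:2]: print(n,k,round(r['score'],2),np.round(r['position'],4),np.round((np.array(r['position'])[:2]-CE)@np.c_[U,V]*1000,1))
    if n=='wrist':
      for z in (.1125,.1625):
        print(z)
        for y in range(-36,38,4):
          s=''
          for x in range(-40,52,2):
            u,v=proj(c,[*(CE+U*x/1000+V*y/1000),z])[0]; p=im[int(v),int(u)].astype(int) if 0<v<420 and 0<u<560 else [0,0,0]
            s+='G' if p[1]-p[0]>20 else ('k' if max(p)<65 else '.')
          print(y,s)
c,im=shot('top')
for ce,a,b in blobs(im,(22,150,120),(34,255,255),3): print('grip',np.round(ce),a,*long_axis(c,b,.074))
for lo in [(0,150,60)]:
  for ce,a,b in blobs(im,lo,(4,255,255),2,10): print('wing',np.round(ce),a,*long_axis(c,b,.162))
E
```

```text
t 57.5 p [0.4918 0.0204 0.4409] q [0.706 0.708 0.001 0.   ] g 0.652 F [0.4 0.3 0.6] gf 0.0
frame coords mm [-83.4   3.1] heading err (spin needed) -0.029
wrist sink_mid 0.74 [0.5784 0.0211 0.1558] [3.1 1. ]
wrist chip_top 0.93 [0.5833 0.0469 0.1058] [ 8.9 26.6]
wrist scraper_mid 0.5 [ 0.5251 -0.3018  0.015 ] [ -60.5 -320. ]
wrist scraper_mid 0.42 [0.5734 0.0409 0.1078] [-1.2 21. ]
0.1125
-36 ..........GGGGGGGGGGGGGGG.kk...k..GGG...GGGGGG
-32 ..........GGGGGGGGGGGGk...kk...k..G...GGGGGGGG
-28 G.GGG....GGGGGGGGGGG.kkkk...........GGGG...GGG
-24 GGGGGGGGGGGGGGGGGGGk......k...............GGGG
-20 GGGGGGGGGGGkkkkkkkkk.kk................GGGGGGG
-16 GGGGGGGGGGGkkkkk.kk...k.....................GG
-12 GGGGGGGGGGGkkkk.kk.k......k...............GGGG
-8 GGGGGGGGGGGkkk.kkk.......k...k......kk...GGGGG
-4 GGGGGGGGGGGkkk.............k.k..kk..kk.k..GGGG
0 GGGGGGGGGGGkkk..............k...kkk..kGGGGGGGG
4 GGGGGGGGGGGkkkk...........kkk..kkkk.GGGGGGGGGG
8 GGGGGGGGGGGGkkk....k...k.kk.kkkkkkGGGGGGGGGGGG
12 GGGGGGGGGGGkkkkk.......kk..kk..kkkGGGGGGGGGGGG
16 GGGGGGGGGGGkkk.kkkkkk.......kkkkkk.GGGGGGGGGGG
20 GG
[... 1037 characters left out ...]
GGGGGGGGGGGGGGGGGG
28 GGGGGGkkkkkkkk.k..kkkkkkkGGGGGGGGGGGGGGGGGGGGG
32 GGGGGGk..kkkkkkkkkkkkkkkk.GGGGGGGGGGGGGGGGGGGG
36 GGGGGGGGGGGGGGGGGGGGGGGGGGGGGGGGGGGGGGGGGGGGGG
scene sink_mid 0.68 [0.5736 0.0086 0.1465] [ -2.1 -11.3]
scene chip_top 0.91 [0.5713 0.0008 0.1028] [ -4.6 -19.1]
scene chip_top 0.7 [ 0.6815 -0.3389  0.0468] [  94.7 -362.1]
scene scraper_mid 0.86 [ 0.5206 -0.3538  0.0286] [ -66.6 -371.9]
scene scraper_mid 0.51 [0.5755 0.0108 0.1464] [-0.1 -9.2]
grip [430. 249.] 1149 [ 0.4296 -0.6743] -1.492 [0.122 0.121]
grip [334. 222.] 60 [ 0.528  -0.3371] 0.089 [0.055 0.014]
wing [274. 207.] 40 [ 0.5765 -0.1181] -0.012 [0.034 0.014]
wing [159. 181.] 18 [0.669  0.2741] 1.462 [0.032 0.019]
```

```bash
python3 - <<'E'
from h import *
c,im=shot('top')
for ce,a,b in blobs(im,(6,130,110),(18,255,255),12,12): print(np.round(ce),a,np.round((back(c,ce,.012)[:2]-CE)@np.c_[U,V]*1000))
print(manip.hand_in())
E
```

```text
[458. 223.] 280 [ -78. -819.]
[104. 270.] 269 [-196.  496.]
[234. 189.] 157 [86.  7.]
[218. 189.] 73 [88. 67.]
[250. 189.] 71 [ 86. -53.]
the job is handed in; nothing more can be done
None
```

I handed the job in at about 57.5 s. All four chips are in the tray, the board is turned over flat and locked, the heat sink stands upright on the black chip, and the scraper is upright on its mat. Two things could count against the run: an open finger pressed on the board's edge for about 1 s (wrist force about 60 N) before I backed off, and the scraper was knocked so I recentred it after relocking the board.

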